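Sort the sample tubes and the reagent jar into their bench holders

ROBOT

A 6-joint arm with a two-finger parallel gripper is mounted at the origin on a cart in front of the work surface, level with it; the furniture and walls round the work are solid. World frame = base frame: x ahead of the robot, y to its left, z up, the work surface at z = 0. Lengths are in m, angles in rad, forces in N, time in s.
With the tool pointing down it reaches from about 0.35 to 0.775 m from the base axis. Payload 5.5 kg.
Tool frame: the origin (TCP) lies midway between the tips of the shut fingers; the grasp point (between the pads) lies 19 mm behind it; z points along the fingers, y is the line along which they close (so a half turn about z gives the same grasp; the last joint's range is limited). The gripper opens to 85 mm and grips with 20 to 120 N. Pads are 22 mm wide; open, the fingers measure 114 mm over their backs; the gripper's body (76 mm by 85 mm) begins 54 mm behind the grasp point. The pads swing forward as they close: fully open they stand 13 mm farther back than shut.
Start: joints at [-1.423, 0.313, 0.046, 1.304, 0, 1.431], TCP at [0.163, -0.551, 0.231] pointing down, gripper open.
Joint ranges: [-2.76, 2.76], [-0.86, 1.69], [-1.03, 1.26], [-2.2, 2.34], [-1.47, 1.5], [-3.14, 3.14]. Speed limits (rad/s): [2.57, 2.57, 3.14, 3.14, 3.14, 3.14].

INTERFACE

Orientations are given as a unit quaternion [w, x, y, z].
In Python, from workcell import env gives the robot as it stands. The module is installed in compiled form; this text tells all that it offers.
- The arm moves only by the tool carry_out, never from a script. Its argument "series" is a list of rows, each an object with "delta_rot": the turn, a rotation vector about the world's x, y, z normalised to -1 to 1, where 1 is 0.1 rad, a list of three; "travel": the shift along the world's x, y, z normalised to -1 to 1, where 1 is 0.025 m, a list of three; "fingers": the closure, from -1 (fully open) to 1 (shut). In form: [{"delta_rot": [ax, ay, az], "travel": [tx, ty, tz], "fingers": fingers}, ...]. A call has 1 to 5 rows; each row shifts and turns the commanded pose from where the row before left it; what a row does not reach is not made up. A row lasts 1/8 s, in which the tool goes at most 62.5 mm and 10.7 degrees, less where a joint would pass 70% of its speed; a pose out of reach is approached as far as the arm can. A call with a number of a shift or a turn outside -1 to 1 is refused whole. A call with a gripper value outside its range is refused whole. The fingers move at their own pace and stop on an object; "squeeze" is the grip in N (left out, the last holds). Time passes only in rows, so rows that do not move let the fingers close. It gives the time, the measured TCP pose, the force, the opening and the grip force at its end, in the units of the state.
- env.get_state(): the state, without advancing time (a new reading comes with each control period).
- env.read_camera(name): name is "scene" or "top"; returns a dict with "color" (480x640x3 uint8, red, green, blue), "fx", "fy", "cx", "cy" (pixels), "world_from_camera" (4x4, takes a point from camera to world coordinates). Camera axes: x right, y up, looking along -z (the intrinsics and any distortion apply to the point x, -y, -z); pixel columns grow to the right and rows downward; lengths in m; the calibration is good to about 2 mm. A picture is of the moment at which its call begins. There is no depth.
- env.hand_in(): hands the job in; it is judged then, once.
The state is a dict: "clock": time; "joint_pos": joint angles; "qvel": joint speeds; "tau": joint torques, N m; "tcp_pos": TCP position; "orientation": TCP orientation; "wrist_force": force on the tool from outside, world axes, zero at the start; "ft_torque": the same for the moment, N m; "finger_gap": finger opening in m; "grip_force": force on a finger pad.
Only numpy, scipy, OpenCV 4.12 (cv2) and the standard library are available. Lean on these libraries where they do the work, as an engineer would, in place of code of your own. Each camera call takes 0.05 s, during which the arm holds its last target. There are 200 camera calls.

TASK

Sort the five containers left along the front of the bench into the holders that are made for them: stand the two big 50 ml tubes upright in the two places of the open rack, lay the two small 15 ml tubes in the two notches of the wire rest, one to a notch, and stand the little reagent jar in the round well. Set each one down fully home without dropping it, and leave the filled yellow rack and the timer behind the holders where they are.

Things in the scene. Friction and masses are not known exactly. Their poses are not given: they have to be found in the camera images.
- tube50_a: First self-standing 50 ml screw-cap tube, standing upright on the bench near the robot: 115 high, body 29 across, ribbed round cap 34 across from 100 to 114 above its foot. Origin: centre of its foot; z up along the tube. The two tubes of this size are alike.
- tube50_b: Second self-standing 50 ml screw-cap tube, standing upright on the bench near the robot: 115 high, body 29 across, ribbed round cap 34 across from 100 to 114 above its foot. Origin: centre of its foot; z up along the tube. The two tubes of this size are alike.
- tube15_a: First 15 ml conical screw-cap tube lying on the bench near the robot, 120 long: body 17 across, ribbed round cap 22 across over the last 13 of its length. Origin: on the tube's axis, half way along it (47 from the cap's inner edge, about 10 above the bench as it lies); x runs along the tube towards the cap. It can roll about x, so y and z may point anywhere. The two tubes of this size are alike.
- tube15_b: Second 15 ml conical screw-cap tube lying on the bench near the robot, 120 long: body 17 across, ribbed round cap 22 across over the last 13 of its length. Origin: on the tube's axis, half way along it (47 from the cap's inner edge, about 10 above the bench as it lies); x runs along the tube towards the cap. It can roll about x, so y and z may point anywhere. The two tubes of this size are alike.
- reagent_jar: small white round screw-cap reagent jar standing upright on the bench near the robot, 41 across, 74 high (cap included, cap slightly narrower). Origin: centre of its foot; z up.
- tube_rack: fixed open rack for big tubes, grey plastic with four steel corner posts, 128 (x) by 64 (y), 52 high. A tube passes through one of two round holes, 46 across, in the 5 thick upper deck and stands on the base plate, whose top is 6 above the bench. Hole centres at x = -32 and x = +32, y = 0. Origin: centre of its underside on the bench; z up.
- wire_rest: fixed rest for small tubes: grey base 96 (x) by 120 (y), top at 6; two upright zigzag steel wires, 5 thick, run along y at x = -33 and +33, each with V notches at y = -32 and +32, 44 wide at the crests (36 high). A tube lies along x over both wires, cap at either end outside them, its axis then 29 above the bench; fingers fit between the wires. Origin: centre of its underside; z up.
- bottle_well: fixed round well for a jar, grey plastic: 84 square base plate with a round collar, 60 across inside, rim 32 above the bench; the jar stands inside on the base plate, whose top is 6 above the bench. Origin: centre of its underside on the bench, on the collar's axis; z up.
- filled_rack: bystander, not to be moved: small yellow rack full of micro tubes, 62 by 116, 59 high, on the bench to the left. Origin: centre of its underside.
- timer: bystander, not to be moved: flat white square countdown timer, 60 by 60, 15 high, on the bench behind the holders. Origin: centre of its underside.
Things that resemble listed ones, but are neither listed nor needed, are in the scene too. Of the things that look like the reagent_jar, the largest one is meant.

How it is judged:
At the end, for the whole second after the job is handed in: Foot of each 50 ml tube on the rack base within 10 mm of its hole's centre (x, y); each 15 ml tube in its own notch: 14 mm along, 6 mm across, height 23-34 mm, 0.12 rad; jar within 12 mm in the well, foot on its base. Standing ones upright to 0.12 rad; all released, below 0.02 m/s (((x of tube50_a in the frame of tube_rack between 0.022 and 0.042 m and y of tube50_a in the frame of tube_rack between -0.01 and 0.01 m and z of tube50_a in the frame of tube_rack between 0.003 and 0.01 m and x of tube50_b in the frame of tube_rack between -0.042 and -0.022 m and y of tube50_b in the frame of tube_rack between -0.01 and 0.01 m and z of tube50_b in the frame of tube_rack between 0.003 and 0.01 m) or (x of tube50_a in the frame of tube_rack between -0.042 and -0.022 m and y of tube50_a in the frame of tube_rack between -0.01 and 0.01 m and z of tube50_a in the frame of tube_rack between 0.003 and 0.01 m and x of tube50_b in the frame of tube_rack between 0.022 and 0.042 m and y of tube50_b in the frame of tube_rack between -0.01 and 0.01 m and z of tube50_b in the frame of tube_rack between 0.003 and 0.01 m)) and ((y of tube15_a in the frame of wire_rest between 0.026 and 0.038 m and y of tube15_b in the frame of wire_rest between -0.038 and -0.026 m) or (y of tube15_a in the frame of wire_rest between -0.038 and -0.026 m and y of tube15_b in the frame of wire_rest between 0.026 and 0.038 m)) and angle between each of tube50_a, tube50_b, reagent_jar's own z axis and vertical below 0.12 rad and x of tube15_a in the frame of wire_rest between -0.014 and 0.014 m and z of tube15_a in the frame of wire_rest between 0.023 and 0.034 m and angle between the x axis of each of tube15_a, tube15_b and the x axis of wire_rest, either way round below 0.12 rad and x of tube15_b in the frame of wire_rest between -0.014 and 0.014 m and z of tube15_b in the frame of wire_rest between 0.023 and 0.034 m and horizontal distance between reagent_jar and bottle_well below 0.012 m and z of reagent_jar in the frame of bottle_well between 0.003 and 0.01 m and linear speed of each of tube50_a, tube50_b, tube15_a, tube15_b, reagent_jar below 0.02 m/s and contact force between each of tube50_a, tube50_b, tube15_a, tube15_b, reagent_jar and the fingers below 0.05 N); the robot touches nothing.
It fails at once if a tube or the jar falls: moves faster than 0.7 m/s with no finger on it (a free fall of over 25 mm) ((linear speed of tube50_a above 0.7 m/s and contact force between tube50_a and the fingers below 0.05 N) or (linear speed of tube50_b above 0.7 m/s and contact force between tube50_b and the fingers below 0.05 N) or (linear speed of tube15_a above 0.7 m/s and contact force between tube15_a and the fingers below 0.05 N) or (linear speed of tube15_b above 0.7 m/s and contact force between tube15_b and the fingers below 0.05 N) or (linear speed of reagent_jar above 0.7 m/s and contact force between reagent_jar and the fingers below 0.05 N)).
It fails at once if the filled rack or the timer is shifted by more than 20 mm or tipped (distance of any of filled_rack, timer from where it was at the start of the episode above 0.02 m or angle between any of filled_rack, timer's own z axis and vertical above 0.2 rad).
It also fails if it takes over 125 s, if anything falls off the work surface, if the arm or the gripper's body presses on something with over 40 N, if the wrist force passes 120 N, or if a joint passes its speed limit or range.

## Working session

There is one attempt and no reset: what is moved stays moved. The work goes in short steps, Python scripts to look and compute and a tool call to move; the robot and the scene stay as the last step left them, time stands still between calls to the robot, and variables do not carry over. Pictures are saved under pics/ and viewed, at most 17 in all, crops included, and the job is handed in when it is done.

Besides the shell and the picture viewer there is one more tool, called after "Call:" as name(argument=value, ...) on one line, values as JSON. carry_out: Moves the arm, as the interface text tells. Its arguments: {"type":"object","properties":{"series":{"type":"array","items":{"type":"object","properties":{"delta_rot":{"type":"array","items":{"type":"number"}},"travel":{"type":"array","items":{"type":"number"}},"fingers":{"type":"number"}}}},"squeeze":{"type":"number"}},"required":["series"]}

```bash
mkdir -p pics
cat > h.py <<'E'
import numpy as np, cv2
from workcell import env
def snap(n,fn=None):
    c=env.read_camera(n)
    if fn: cv2.imwrite('pics/'+fn,c['color'][:,:,::-1])
    return c
def ray(c,u,v):
    T=np.array(c['world_from_camera']); d=np.array([(u-c['cx'])/c['fx'],-(v-c['cy'])/c['fy'],-1.])
    return T[:3,3],T[:3,:3]@d
def onz(c,u,v,z):
    o,d=ray(c,u,v); return o+d*(z-o[2])/d[2]
def proj(c,p):
    T=np.array(c['world_from_camera']); q=T[:3,:3].T@(np.array(p)-T[:3,3])
    return c['cx']+c['fx']*q[0]/-q[2], c['cy']-c['fy']*q[1]/-q[2]
E
python3 - <<'E'
from h import *
for n in('scene','top'):
    c=snap(n,n+'0.png'); print(n,c.keys(),c['fx'],c['cx'],c['cy'],np.round(c['world_from_camera'],3).tolist())
print(env.get_state())
E
```

```text
scene dict_keys(['color', 'fx', 'fy', 'cx', 'cy', 'world_from_camera']) 517.7869767572863 321.4691135349337 230.98465719268307 [[-0.839, 0.377, -0.393, 0.157], [-0.544, -0.596, 0.591, 0.776], [-0.012, 0.71, 0.705, 0.815], [0.0, 0.0, 0.0, 1.0]]
top dict_keys(['color', 'fx', 'fy', 'cx', 'cy', 'world_from_camera']) 593.522082875287 330.13101082192674 241.15176760386737 [[0.02, 0.994, -0.104, 0.503], [-1.0, 0.021, 0.01, 0.143], [0.012, 0.104, 0.995, 1.186], [0.0, 0.0, 0.0, 1.0]]
{'clock': 0.1, 'joint_pos': array([-1.42260823e+00,  3.13947935e-01,  4.50921069e-02,  1.30358003e+00,
       -1.07345300e-05,  1.43122666e+00]), 'qvel': array([-0.0017568 , -0.00103781,  0.0024433 ,  0.00078113,  0.00093357,
        0.00012765]), 'tau': array([ 2.89740696e-03, -4.81724918e+01,  2.99244815e+01,  1.26495064e-02,
       -1.70469657e-04,  9.98799464e-06]), 'tcp_pos': array([ 0.16312438, -0.5509097 ,  0.23048495]), 'orientation': array([-8.19732701e-04,  9.89666944e-01,  1.43382942e-01, -8.89973625e-06]), 'wrist_force': array([ 0.43532067, -0.01807109,  0.10171259]), 'ft_torque': array([-0.01441942, -0.065256  , -0.00359269]), 'grip_force': 0.0, 'finger_gap': 0.08498213877231099}
```

View pics/top0.png

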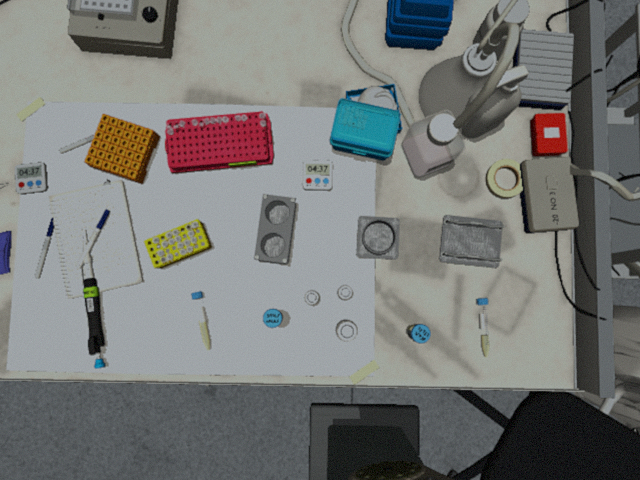

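View pics/scene0.png

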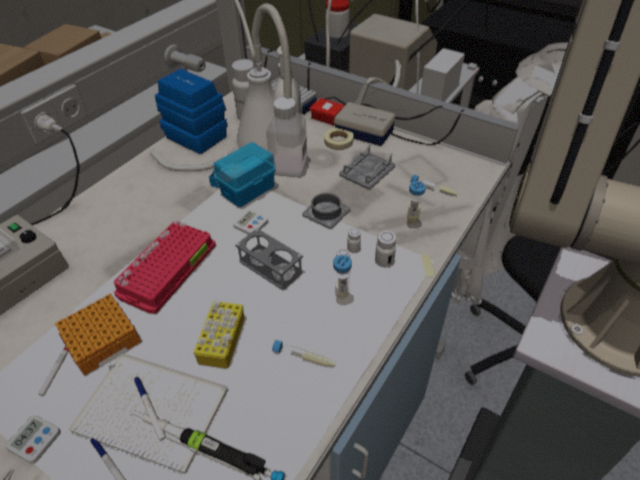

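The top view shows the rack (275,228), well (378,237) and wire rest (471,241). The 50 ml caps are at (272,318) and (419,333), the 15 ml tubes at (201,320) and (483,328), and the largest jar at (346,330). I'll enlarge the picture to measure it.

Run:
```python
from h import *
im=cv2.imread('pics/top0.png')
a=cv2.resize(im[185:275,245:510],None,fx=3,fy=3,interpolation=cv2.INTER_CUBIC)
b=cv2.resize(im[280:365,245:510],None,fx=3,fy=3,interpolation=cv2.INTER_CUBIC)
cv2.imwrite('pics/crop1.png',np.vstack([a,b]))
s=cv2.imread('pics/scene0.png')
cv2.imwrite('pics/crop2.png',cv2.resize(s[130:380,190:460],None,fx=2.4,fy=2.4,interpolation=cv2.INTER_CUBIC))
hsv=cv2.cvtColor(im,cv2.COLOR_BGR2HSV)
def comps(m,nm,lo=15):
    n,l,st,ce=cv2.connectedComponentsWithStats(m)
    for i in range(1,n):
        if st[i,4]>=lo and 180<ce[i,1]<380 and 130<ce[i,0]<520: print(nm,st[i],np.round(ce[i],1))
comps(cv2.inRange(hsv,(90,80,60),(115,255,255)),'blue')
comps(cv2.inRange(hsv,(18,25,100),(35,140,255)),'yellowish')
comps(cv2.inRange(hsv,(0,0,60),(180,60,150)),'grey',200)
```

```text
blue [315 178   5   6  25] [317.  180.4]
blue [323 178   6   6  24] [325.5 180.5]
blue [191 291  12   8  67] [196.6 294.9]
blue [477 298  11   7  70] [482.1 301.1]
blue [263 309  19  19 285] [272.1 317.7]
blue [411 324  20  19 294] [420.3 333.1]
yellowish [152 219  49  44 500] [176.2 241. ]
yellowish [199 321  11  29 164] [205.  333.9]
yellowish [481 335   9  22 123] [484.7 344.8]
yellowish [350 360  29  25 160] [363.8 372. ]
grey [    0     0   640   480 82713] [382.4 285.1]
grey [120 180  25 107 390] [132.7 237.1]
grey [ 254  194   45   73 2463] [276.4 230. ]
grey [ 355  206  183  131 9284] [445.4 250.3]
grey [154 221  61  49 202] [192.7 251.5]
grey [163 222  35  33 353] [181.9 239.2]
grey [ 374  272  106  107 3759] [421.2 328.4]
```

View pics/crop1.png

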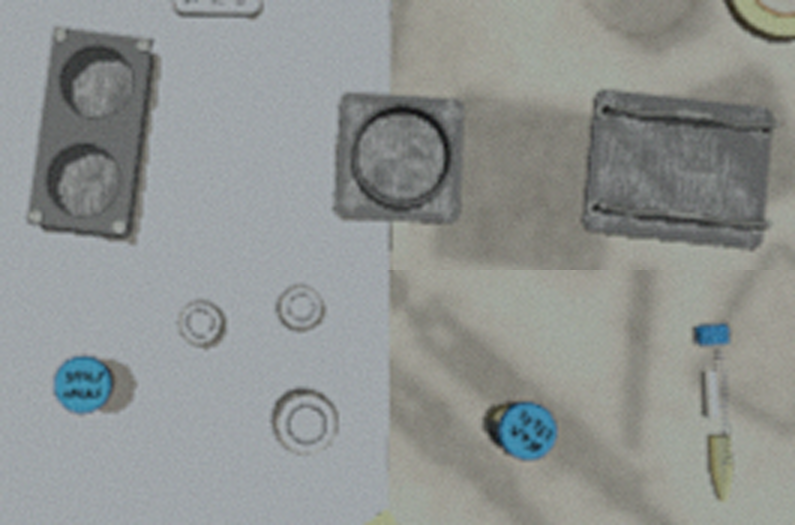

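View pics/crop2.png

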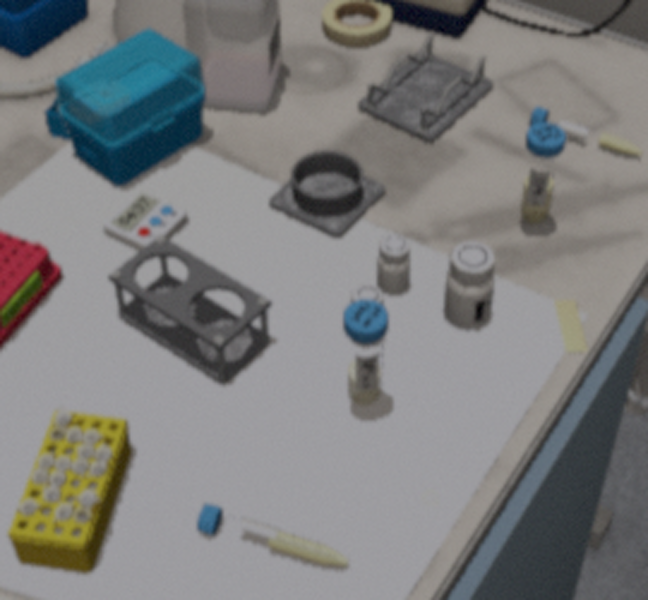

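The crops show the rack deck holes at about (277,212) and (273.7,245), the well collar at (378.3,237.3), and the rest base corners at (444.3,215), (502.7,220.7), (497.3,267.7) and (439.3,262.3). The jar cap ring is at (347.3,331.3). I'll cast these into the world and cross-check them in the scene view.

Run:
```python
from h import *
t=env.read_camera('top'); s=env.read_camera('scene')
im=t['color'][:,:,::-1].copy(); hs=cv2.cvtColor(im,cv2.COLOR_BGR2HSV)
C=lambda x,y:(245+x/3-.33,185+y/3-.33)      # crop upper
P=lambda u,v,z:onz(t,u,v,z)[:2]
pr=lambda n,*a:print(n,*[np.round(x*1000,1) for x in a])
# rack
h1,h2=P(*C(97,81),.052),P(*C(85,180),.052)
k=[P(*C(*q),.052) for q in((57,28),(157,40),(135,240),(30,224))]
pr('holes',h1,h2,(h1+h2)/2,np.linalg.norm(h1-h2)); pr('deck',np.mean(k,0),*[np.linalg.norm(k[i]-k[i-1]) for i in range(4)])
print('rack yaw of hole line',np.arctan2(*(h1-h2)[::-1]),np.arctan2(*((k[1]+k[0]-k[2]-k[3]))[::-1]))
w=P(*C(400,157),.032); k=[P(*C(*q),.006) for q in((341,93),(463,98),(459,222),(334,216))]
pr('well',w,np.mean(k,0),*[np.linalg.norm(k[i]-k[i-1]) for i in range(4)])
k=[P(*C(*q),.006) for q in((598,90),(774,107),(758,248),(583,232))]
d=k[0]+k[1]-k[2]-k[3];e=k[0]+k[3]-k[1]-k[2]
pr('rest',np.mean(k,0),*[np.linalg.norm(k[i]-k[i-1]) for i in range(4)]); print('yaw',np.arctan2(d[1],d[0]),np.arctan2(e[1],e[0])-np.pi/2)
wi=[P(*C(*q),.02) for q in((606,110),(771,128),(764,226),(597,207))]
pr('wires',np.mean(wi,0),*[np.linalg.norm(wi[i]-wi[i-1]) for i in range(4)])
# tubes
def cent(c,lo,hi,box):
    h=cv2.cvtColor(c['color'],cv2.COLOR_RGB2HSV); m=cv2.inRange(h,lo,hi)
    x0,x1,y0,y1=box; z=np.zeros_like(m); z[y0:y1,x0:x1]=m[y0:y1,x0:x1]
    pts=cv2.findNonZero(z).reshape(-1,2).astype(float); return pts
B=((90,80,60),(115,255,255))
for n,b in(('50a',(255,290,300,335)),('50b',(400,440,315,350))):
    p=cent(t,*B,b); (cx,cy),r=cv2.minEnclosingCircle(p.astype(np.float32)); pr(n,P(*p.mean(0),.113),P(cx,cy,.112)); print(r*2)
Y=((18,25,100),(35,140,255))
for n,b,yb in(('15a',(180,210,285,305),(195,215,318,353)),('15b',(470,495,290,310),(475,495,330,360))):
    p=cent(t,*B,b).mean(0); y=cent(t,*Y,yb); tip=y[np.argmax(y[:,1])]
    c=P(*p,.012); yw=P(*y.mean(0),.010); tp=P(*tip,.010); d=(c-yw)/np.linalg.norm(c-yw)
    pr(n,c,tp,'' and 0 or c-d*53.5); print('yaw',np.arctan2(d[1],d[0]),'cap-tip',np.linalg.norm(c-tp))
pr('jar',P(347.3,331.3,.074),P(245+305/3-.33,280+(421-270)/3-.33,.05))
for n,b in(('s50a',(325,360,245,280)),('s50b',(405,430,170,197)),('s15a',(268,285,338,355)),('s15b',(408,420,170,183))):
    try: p=cent(s,*B,b).mean(0); pr(n,p/1000,onz(s,*p,.107 if '50' in n else .011)[:2])
    except Exception as ex: print(n,ex)
S=lambda x,y:(190+x/2.4,130+y/2.4)
pr('s holes',onz(s,*S(160,268),.052),onz(s,*S(229,306),.052),onz(s,*S(328,178),.03),onz(s,*S(473,257),.074))
```

```text
holes [677.1 235. ] [613.  240.8] [645.1 237.9] 64.4
deck [643.8 235.5] 127.7 65.0 129.8 67.7
rack yaw of hole line -0.09028863961874936 -0.09302299889874463
well [634.4  37.6] [637.3  35.7] 82.8 81.9 83.4 83.3
rest [ 633.2 -151. ] 96.2 118.8 95.7 117.1
yaw -0.1134087981833701 -0.0731621071604005
wires [ 632.6 -151.7] 64.9 110.0 65.4 110.7
50a [475.6 233.1] [475.6 233.1]
19.06382179260254
50b [453.4 -32.8] [453.3 -33. ]
19.492095947265625
15a [514.6 391.2] [410.1 363.1] [-51337.7 -12784.2]
yaw 0.248829235041727 cap-tip 0.10828206046033188
15b [ 513.6 -171.5] [ 404.8 -176.9] [-52903.7  -3145. ]
yaw 0.0556089544692285 cap-tip 0.10894285700098524
jar [452.3  96.5] [453.6  97.3]
s50a [342.1 263.3] [475.2 232.9]
s50b [416.4 185.9] [456.1 -38.3]
s15a [276.9 345.9] [514.1 391.9]
s15b [414.4 179. ] [ 512.2 -170. ]
s holes [678.7 233.9  52. ] [603.1 237.9  52. ] [632.5  39.6  30. ] [450.4  99.5  74. ]
```

Call:
carry_out(series=[{"delta_rot": [0, 0, 1], "travel": [0.53, 0.86, 0], "fingers": -1}, {"delta_rot": [0, 0, 1], "travel": [0.53, 0.86, 0], "fingers": -1}, {"delta_rot": [0, 0, 1], "travel": [0.53, 0.86, 0], "fingers": -1}, {"delta_rot": [0, 0, 1], "travel": [0.53, 0.86, 0], "fingers": -1}, {"delta_rot": [0, 0, 1], "travel": [0.53, 0.86, 0], "fingers": -1}], squeeze=30)

```text
clock: 0.82
tcp_pos: [0.2298, -0.443, 0.2312]
orientation: [-0.0, 0.923, 0.385, 0.0]
wrist_force: [0.4, 0.4, -0.6]
finger_gap: 0.0854
grip_force: 0.0
```

Call:
carry_out(series=[{"delta_rot": [0, 0, 1], "travel": [0.53, 0.86, 0], "fingers": -1}, {"delta_rot": [0, 0, 1], "travel": [0.53, 0.86, 0], "fingers": -1}, {"delta_rot": [0, 0, 1], "travel": [0.53, 0.86, 0], "fingers": -1}, {"delta_rot": [0, 0, 1], "travel": [0.53, 0.86, 0], "fingers": -1}, {"delta_rot": [0, 0, 1], "travel": [0.53, 0.86, 0], "fingers": -1}])

```text
clock: 1.45
tcp_pos: [0.296, -0.3355, 0.2312]
orientation: [-0.0, 0.799, 0.602, 0.0]
wrist_force: [-0.4, -0.1, 0.1]
finger_gap: 0.0852
grip_force: 0.0
```

Call:
carry_out(series=[{"delta_rot": [0, 0, 1], "travel": [0.53, 0.86, 0], "fingers": -1}, {"delta_rot": [0, 0, 1], "travel": [0.53, 0.86, 0], "fingers": -1}, {"delta_rot": [0, 0, 1], "travel": [0.53, 0.86, 0], "fingers": -1}, {"delta_rot": [0, 0, 1], "travel": [0.53, 0.86, 0], "fingers": -1}, {"delta_rot": [0, 0, 1], "travel": [0.55, 0.38, 0], "fingers": -1}])

```text
clock: 2.08
tcp_pos: [0.3626, -0.2396, 0.2313]
orientation: [-0.0, 0.625, 0.781, 0.0]
wrist_force: [0.1, -0.1, 0.2]
finger_gap: 0.0855
grip_force: 0.0
```

Call:
carry_out(series=[{"delta_rot": [0, 0, 1], "travel": [0.56, 0.37, 0], "fingers": -1}, {"delta_rot": [0, 0, 1], "travel": [0.56, 0.37, 0], "fingers": -1}, {"delta_rot": [0, 0, 1], "travel": [0.56, 0.37, 0], "fingers": -1}, {"delta_rot": [0, 0, 1], "travel": [0.56, 0.37, 0], "fingers": -1}, {"delta_rot": [0, 0, 1], "travel": [0.56, 0.37, 0], "fingers": -1}])

```text
clock: 2.7
tcp_pos: [0.4328, -0.1942, 0.2312]
orientation: [-0.0, 0.413, 0.911, 0.0]
wrist_force: [-0.4, 0.8, -0.2]
finger_gap: 0.0851
grip_force: 0.0
```

Call:
carry_out(series=[{"delta_rot": [0, 0, 1], "travel": [0.56, 0.37, 0], "fingers": -1}, {"delta_rot": [0, 0, 1], "travel": [0.56, 0.37, 0], "fingers": -1}, {"delta_rot": [0, 0, 1], "travel": [0, 0, -0.98], "fingers": -1}, {"delta_rot": [0, 0, 1], "travel": [0, 0, -0.98], "fingers": -1}, {"delta_rot": [0, 0, 1], "travel": [0, 0, -0.98], "fingers": -1}])

```text
clock: 3.32
tcp_pos: [0.4604, -0.176, 0.157]
orientation: [-0.0, 0.174, 0.985, 0.0]
wrist_force: [-0.2, 0.2, 0.1]
finger_gap: 0.0854
grip_force: 0.0
```

Call:
carry_out(series=[{"delta_rot": [0, 0, 1], "travel": [0, 0, -0.98], "fingers": -1}, {"delta_rot": [0, 0, 1], "travel": [0, 0, -0.98], "fingers": -1}, {"delta_rot": [0, 0, 1], "travel": [0, 0, -0.98], "fingers": -1}, {"delta_rot": [0, 0, 1], "travel": [0, 0, -0.98], "fingers": -1}, {"delta_rot": [0, 0, 0.1], "travel": [0, 0, 0], "fingers": -1}])

```text
clock: 3.95
tcp_pos: [0.4588, -0.1752, 0.0581]
orientation: [-0.002, -0.028, 1.0, 0.001]
wrist_force: [0.3, 1.1, 0.8]
finger_gap: 0.0854
grip_force: 0.0
```

Call:
carry_out(series=[{"delta_rot": [0, 0, 0], "travel": [0.02, 0, -0.85], "fingers": -1}, {"delta_rot": [0, 0, 0], "travel": [0.02, 0.02, -0.85], "fingers": -0.3}, {"delta_rot": [0, 0, 0], "travel": [0, 0, -0.4], "fingers": 0}, {"delta_rot": [0, 0, 0], "travel": [0, 0, 0], "fingers": 0.3}, {"delta_rot": [0, 0, 0], "travel": [0, 0, 0], "fingers": 0.3}])

```text
clock: 4.58
tcp_pos: [0.4621, -0.176, 0.0082]
orientation: [0.001, -0.028, 1.0, -0.0]
wrist_force: [0.0, 0.3, 0.2]
finger_gap: 0.0301
grip_force: 0.0
```

Call:
carry_out(series=[{"delta_rot": [0, 0, 0], "travel": [0, 0, 0], "fingers": 1}, {"delta_rot": [0, 0, 0], "travel": [0, 0, 0], "fingers": 1}, {"delta_rot": [0, 0, 0], "travel": [0, 0, 0], "fingers": 1}, {"delta_rot": [0, 0, 0], "travel": [0, 0, 0], "fingers": 1}])

```text
clock: 5.08
tcp_pos: [0.4621, -0.1761, 0.0082]
orientation: [0.001, -0.028, 1.0, -0.0]
wrist_force: [-1.0, -0.3, 5.9]
finger_gap: 0.0146
grip_force: 29.6
```

Call:
carry_out(series=[{"delta_rot": [0, 0, 0], "travel": [0, 0, 0], "fingers": 0.3}, {"delta_rot": [0, 0, 0], "travel": [0, 0, 0], "fingers": 0.3}, {"delta_rot": [0, 0, 0], "travel": [0, 0, -0.2], "fingers": 0.3}, {"delta_rot": [0, 0, 0], "travel": [0, 0, 0], "fingers": 0.3}])

```text
clock: 5.58
tcp_pos: [0.4609, -0.1753, 0.0017]
orientation: [-0.001, -0.028, 1.0, 0.0]
wrist_force: [-1.2, 0.6, -0.3]
finger_gap: 0.0297
grip_force: 0.0
```

Call:
carry_out(series=[{"delta_rot": [0, 0, 0], "travel": [0, 0, 0], "fingers": 1}, {"delta_rot": [0, 0, 0], "travel": [0, 0, 0], "fingers": 1}, {"delta_rot": [0, 0, 0], "travel": [0, 0, 0], "fingers": 1}, {"delta_rot": [0, 0, 0], "travel": [0, 0, 0], "fingers": 1}])

```text
clock: 6.08
tcp_pos: [0.4615, -0.1757, 0.0023]
orientation: [0.0, -0.028, 1.0, 0.0]
wrist_force: [0.2, 0.9, 0.1]
finger_gap: 0.015
grip_force: 30.0
```

Call:
carry_out(series=[{"delta_rot": [0, 0, 0], "travel": [0, 0, 0.5], "fingers": 1}, {"delta_rot": [0, 0, 0], "travel": [0, 0, 0.9], "fingers": 1}, {"delta_rot": [0, 0, 0], "travel": [0, 0, 1], "fingers": 1}, {"delta_rot": [0, 0, -0.5], "travel": [0, 0, 1], "fingers": 1}, {"delta_rot": [0, 0, -0.95], "travel": [0.5, 0, 0], "fingers": 1}])

```text
clock: 6.7
tcp_pos: [0.4751, -0.1764, 0.0905]
orientation: [0.002, 0.046, 0.999, -0.001]
wrist_force: [0.6, -0.6, -0.5]
finger_gap: 0.0151
grip_force: 30.1
```

Run:
```python
from h import *
t=snap('top'); s=snap('scene')
p=proj(t,(.47,-.175,.06)); q=proj(s,(.47,-.175,.06)); print(p,q,env.get_state()['finger_gap'],env.get_state()['tcp_pos'])
def cr(c,p,r=65):
    u,v=map(int,p); return cv2.resize(c['color'][max(v-r,0):v+r,max(u-r,0):u+r,::-1],(390,390),interpolation=cv2.INTER_CUBIC)
cv2.imwrite('pics/g1.png',np.hstack([cr(t,p),cr(s,q)]))
```

```text
(np.float64(490.9609003127013), np.float64(324.28526000350155)) (np.float64(434.0778024201804), np.float64(167.67123054719355)) 0.01533867546195066 [ 0.47557037 -0.17627264  0.08894513]
```

View pics/g1.png

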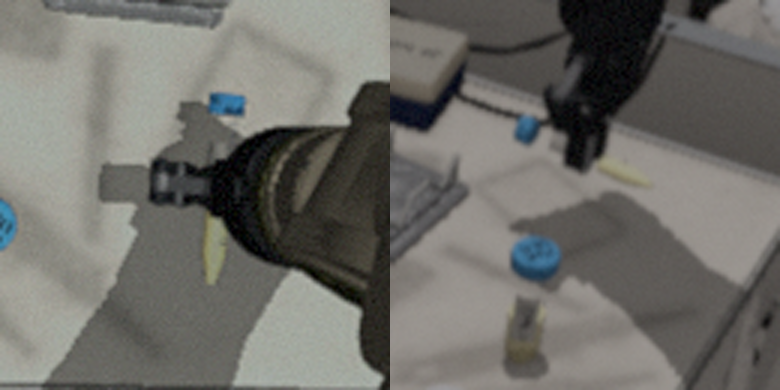

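Tube 15_b is held level; cap and tip both show at about TCP height. Next I carry it to the right-hand notch.

Call:
carry_out(series=[{"delta_rot": [0, 0, 0], "travel": [0.89, -0.05, 0], "fingers": 1}, {"delta_rot": [0, 0, 0], "travel": [0.89, -0.05, 0], "fingers": 1}, {"delta_rot": [0, 0, 0], "travel": [0.89, -0.05, 0], "fingers": 1}, {"delta_rot": [0, 0, 0], "travel": [0.89, -0.05, 0], "fingers": 1}, {"delta_rot": [0, 0, 0], "travel": [0.89, -0.05, 0], "fingers": 1}])

```text
clock: 7.42
tcp_pos: [0.5851, -0.1817, 0.0872]
orientation: [-0.001, 0.043, 0.999, 0.0]
wrist_force: [-1.1, 0.2, 0.1]
finger_gap: 0.0149
grip_force: 30.1
```

Call:
carry_out(series=[{"delta_rot": [0, 0, 0], "travel": [0.89, -0.05, 0], "fingers": 1}, {"delta_rot": [0, 0, 0], "travel": [0.89, -0.05, 0], "fingers": 1}, {"delta_rot": [0, 0, 0], "travel": [0, 0, -0.7], "fingers": 1}, {"delta_rot": [0, 0, 0], "travel": [0, 0, -0.7], "fingers": 1}, {"delta_rot": [0, 0, 0], "travel": [0, 0, 0], "fingers": 1}])

```text
clock: 8.05
tcp_pos: [0.6265, -0.1834, 0.0493]
orientation: [-0.003, 0.044, 0.999, 0.001]
wrist_force: [-0.6, -0.2, 0.0]
finger_gap: 0.015
grip_force: 30.1
```

Run:
```python
from h import *
t=snap('top'); s=snap('scene')
p=proj(t,(.63,-.165,.03)); q=proj(s,(.63,-.165,.03)); S=env.get_state(); print(p,q,S['tcp_pos'],S['orientation'],S['joint_pos'])
def cr(c,p,r=50):
    u,v=map(int,p); return cv2.resize(c['color'][max(v-r,0):v+r,max(u-r,0):u+r,::-1],(400,400),interpolation=cv2.INTER_CUBIC)
cv2.imwrite('pics/g2.png',np.hstack([cr(t,p),cr(s,q)]))
```

```text
(np.float64(480.89103253092856), np.float64(241.48692884065548)) (np.float64(371.57391755936806), np.float64(158.29636370363278)) [ 0.62848407 -0.18417051  0.05170761] [-9.04102196e-04  4.44199255e-02  9.99012474e-01  3.59922886e-04] [-4.07532282e-01  5.66111533e-01 -1.52162055e-02  9.91414569e-01
  3.06896060e-05 -3.18663178e-01]
```

View pics/g2.png

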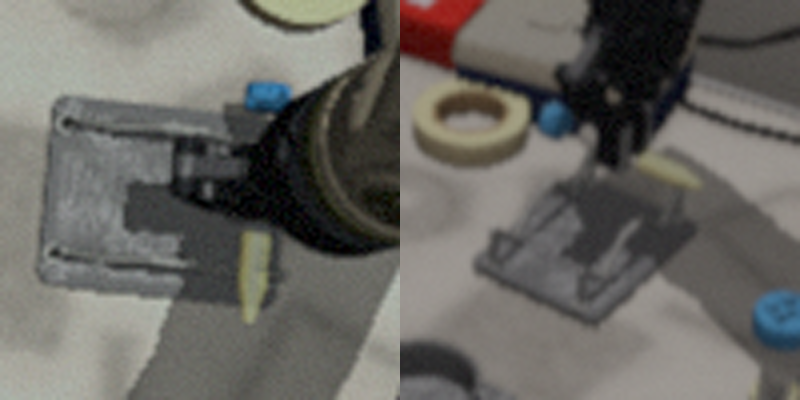

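Tube 15_b is over the right notch, with its cap at about (496.7,214.7) and its tip at about (492.5,270). I'll check these against the notch line.

Run:
```python
from h import *
t=snap('top')
for p,z in (((496.6,214.6),.060),((492.7,263),.060)): print(onz(t,*p,z))
h=cv2.cvtColor(t['color'],cv2.COLOR_RGB2HSV); m=cv2.inRange(h,(90,80,60),(115,255,255))[205:225,485:510]
print(cv2.findNonZero(m).reshape(-1,2).mean(0)+[485,205])
print(env.get_state()['tcp_pos'])
```

```text
[ 0.67936923 -0.1876639   0.06      ]
[ 0.58592382 -0.17931395  0.06      ]
[496.97297297 213.5       ]
[ 0.62918299 -0.18440056  0.05243526]
```

Call:
carry_out(series=[{"delta_rot": [0, 0, 0], "travel": [0.08, 0.04, -0.4], "fingers": 1}, {"delta_rot": [0, 0, 0], "travel": [0, 0, -0.4], "fingers": 1}, {"delta_rot": [0, 0, 0], "travel": [0, 0, -0.35], "fingers": 1}, {"delta_rot": [0, 0, 0], "travel": [0, 0, -0.05], "fingers": 1}, {"delta_rot": [0, 0, 0], "travel": [0, 0, 0], "fingers": 1}])

```text
clock: 8.82
tcp_pos: [0.6315, -0.1828, 0.0222]
orientation: [-0.0, 0.044, 0.999, 0.001]
wrist_force: [-0.7, 2.0, 2.8]
finger_gap: 0.0152
grip_force: 30.4
```

Call:
carry_out(series=[{"delta_rot": [0, 0, 0], "travel": [0, 0, 0], "fingers": 0.5}, {"delta_rot": [0, 0, 0], "travel": [0, 0, 0], "fingers": 0.3}, {"delta_rot": [0, 0, 0], "travel": [0, 0, 0], "fingers": 0.2}, {"delta_rot": [0, 0, 0], "travel": [0, 0, 0.3], "fingers": 0.2}, {"delta_rot": [0, 0, 0], "travel": [0, 0, 0.9], "fingers": 0.2}])

```text
clock: 9.45
tcp_pos: [0.6306, -0.183, 0.0516]
orientation: [-0.001, 0.044, 0.999, 0.001]
wrist_force: [-0.3, -0.3, 0.0]
finger_gap: 0.0341
grip_force: 0.0
```

Call:
carry_out(series=[{"delta_rot": [0, 0, 0], "travel": [0, 0, 1], "fingers": 0.2}, {"delta_rot": [0, 0, 0], "travel": [0, 0, 1], "fingers": -1}, {"delta_rot": [0, 0, 0], "travel": [-0.9, 0.5, 1], "fingers": -1}, {"delta_rot": [0, 0, 0], "travel": [-1, 1, 1], "fingers": -1}, {"delta_rot": [0, 0, 0], "travel": [-1, 1, 0], "fingers": -1}])

```text
clock: 10.07
tcp_pos: [0.5602, -0.1211, 0.1554]
orientation: [0.003, 0.045, 0.999, -0.001]
wrist_force: [1.2, 0.0, -0.3]
finger_gap: 0.0853
grip_force: 0.0
```

Call:
carry_out(series=[{"delta_rot": [0, 0, 0], "travel": [-0.85, 0.7, 0], "fingers": -1}, {"delta_rot": [0, 0, 0], "travel": [-0.85, 0.7, 0], "fingers": -1}, {"delta_rot": [0, 0, 0], "travel": [-0.85, 0.7, 0], "fingers": -1}, {"delta_rot": [0, 0, 0], "travel": [-0.85, 0.7, 0], "fingers": -1}, {"delta_rot": [0, 0, 0], "travel": [-0.85, 0.7, 0], "fingers": -1}])

```text
clock: 10.7
tcp_pos: [0.4525, -0.0329, 0.153]
orientation: [0.001, 0.044, 0.999, -0.0]
wrist_force: [-0.5, 0.8, 0.2]
finger_gap: 0.0853
grip_force: 0.0
```

Call:
carry_out(series=[{"delta_rot": [0, 0, 0], "travel": [0, 0, 0], "fingers": -1}, {"delta_rot": [0, 0, 0], "travel": [0, 0, 0], "fingers": -1}])

```text
clock: 10.95
tcp_pos: [0.454, -0.0338, 0.153]
orientation: [0.001, 0.044, 0.999, -0.0]
wrist_force: [0.0, -0.4, -0.2]
finger_gap: 0.0854
grip_force: 0.0
```

Run:
```python
from h import *
t=snap('top'); s=snap('scene')
p=proj(t,(.63,-.15,.03)); q=proj(s,(.56,-.08,.06)); S=env.get_state(); print(S['tcp_pos'])
def cr(c,p,r=50):
    u,v=map(int,p); return cv2.resize(c['color'][max(v-r,0):v+r,max(u-r,0):u+r,::-1],(400,400),interpolation=cv2.INTER_CUBIC)
cv2.imwrite('pics/g3.png',np.hstack([cr(t,p),cr(s,q,80)]))
print(p)
```

```text
[ 0.45400356 -0.03400143  0.15266773]
(np.float64(473.2780583038699), np.float64(241.3271271866681))
```

View pics/g3.png

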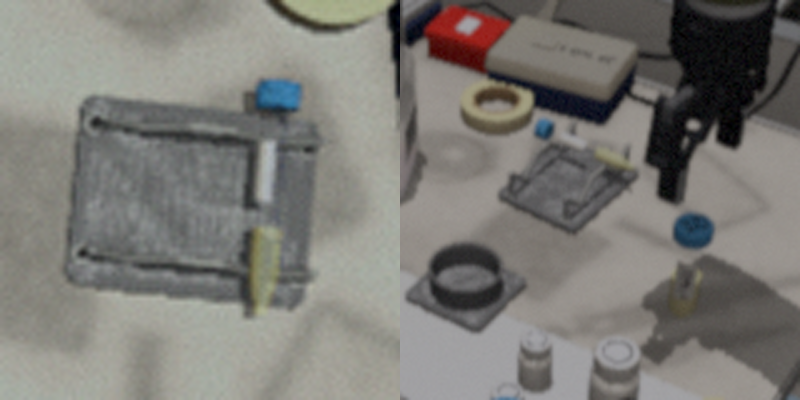

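Tube 15_b lies in the right notch. Next is tube50_b.

Call:
carry_out(series=[{"delta_rot": [0, 0, 0], "travel": [0, 0.04, -0.92], "fingers": -1}, {"delta_rot": [0, 0, 0], "travel": [0, 0, -0.92], "fingers": -1}, {"delta_rot": [0, 0, 0], "travel": [0, 0, -0.92], "fingers": -1}, {"delta_rot": [0, 0, 0], "travel": [0, 0, -0.92], "fingers": -0.5}, {"delta_rot": [0, 0, 0], "travel": [0, 0, 0], "fingers": 0}], squeeze=40)

```text
clock: 11.68
tcp_pos: [0.452, -0.0325, 0.0588]
orientation: [-0.002, 0.045, 0.999, 0.0]
wrist_force: [-0.2, -0.1, 0.4]
finger_gap: 0.0516
grip_force: 0.0
```

Call:
carry_out(series=[{"delta_rot": [0, 0, 0], "travel": [0, 0, 0], "fingers": 0.2}, {"delta_rot": [0, 0, 0], "travel": [0, 0, 0], "fingers": 0.4}, {"delta_rot": [0, 0, 0], "travel": [0, 0, 0], "fingers": 1}, {"delta_rot": [0, 0, 0], "travel": [0, 0, 0], "fingers": 1}, {"delta_rot": [0, 0, 0], "travel": [0, 0, 0], "fingers": 1}])

```text
clock: 12.3
tcp_pos: [0.4536, -0.0326, 0.061]
orientation: [0.001, 0.044, 0.999, -0.0]
wrist_force: [-0.8, -0.1, 4.9]
finger_gap: 0.03
grip_force: 41.8
```

Call:
carry_out(series=[{"delta_rot": [0, 0, 0], "travel": [0, 0, 0.4], "fingers": 1}, {"delta_rot": [0, 0, 0], "travel": [0, 0, 0.9], "fingers": 1}, {"delta_rot": [0, 0, 0], "travel": [0, 0, 1], "fingers": 1}, {"delta_rot": [0, 0, 0], "travel": [0, 0, 1], "fingers": 1}, {"delta_rot": [0, 0, 0], "travel": [0, 0, 0.4], "fingers": 1}])

```text
clock: 12.92
tcp_pos: [0.4536, -0.0325, 0.1544]
orientation: [0.001, 0.044, 0.999, -0.0]
wrist_force: [0.0, 0.0, 0.2]
finger_gap: 0.0301
grip_force: 43.1
```

Call:
carry_out(series=[{"delta_rot": [0, 0, 0], "travel": [0.81, 0.97, 0], "fingers": 1}, {"delta_rot": [0, 0, 0], "travel": [0.81, 0.97, 0], "fingers": 1}, {"delta_rot": [0, 0, 0], "travel": [0.81, 0.97, 0], "fingers": 1}, {"delta_rot": [0, 0, 0], "travel": [0.81, 0.97, 0], "fingers": 1}, {"delta_rot": [0, 0, 0], "travel": [0.81, 0.97, 0], "fingers": 1}])

```text
clock: 13.55
tcp_pos: [0.5543, 0.0897, 0.1521]
orientation: [-0.001, 0.044, 0.999, -0.0]
wrist_force: [0.3, -0.3, 0.9]
finger_gap: 0.03
grip_force: 43.5
```

Call:
carry_out(series=[{"delta_rot": [0, 0, 0], "travel": [0.81, 0.97, 0], "fingers": 1}, {"delta_rot": [0, 0, 0], "travel": [0.81, 0.97, 0], "fingers": 1}, {"delta_rot": [0, 0, 0], "travel": [0.81, 0.97, 0], "fingers": 1}, {"delta_rot": [0, 0, 0], "travel": [0.81, 0.97, 0], "fingers": 1}, {"delta_rot": [0, 0, 0], "travel": [0.81, 0.97, 0], "fingers": 1}])

```text
clock: 14.18
tcp_pos: [0.6555, 0.2109, 0.1518]
orientation: [-0.001, 0.044, 0.999, -0.0]
wrist_force: [0.3, -0.7, -0.2]
finger_gap: 0.0303
grip_force: 43.2
```

Call:
carry_out(series=[{"delta_rot": [0, 0, 0], "travel": [0.81, 0.97, 0], "fingers": 1}, {"delta_rot": [0, 0, 0], "travel": [0, 0, 0], "fingers": 1}, {"delta_rot": [0, 0, 0], "travel": [0, 0, 0], "fingers": 1}])

```text
clock: 14.55
tcp_pos: [0.6749, 0.2341, 0.1518]
orientation: [-0.001, 0.044, 0.999, -0.0]
wrist_force: [-0.8, -1.3, -0.4]
finger_gap: 0.0299
grip_force: 43.4
```

```bash
cat >> h.py <<'E'
def blobs(c,box=None):
    h=cv2.cvtColor(c['color'],cv2.COLOR_RGB2HSV); m=cv2.inRange(h,(90,80,60),(115,255,255))
    n,l,st,ce=cv2.connectedComponentsWithStats(m)
    return [(st[i].tolist(),ce[i].round(1).tolist()) for i in range(1,n) if st[i,4]>40 and 170<ce[i][1]<380]
def pair(t,s,pt,ps,r,fn,r2=None):
    def cr(c,p,r):
        u,v=map(int,p); return cv2.resize(c['color'][max(v-r,0):v+r,max(u-r,0):u+r,::-1],(400,400),interpolation=cv2.INTER_CUBIC)
    cv2.imwrite('pics/'+fn,np.hstack([cr(t,proj(t,pt),r),cr(s,proj(s,ps),r2 or r)]))
E
python3 - <<'E'
from h import *
t=snap('top'); s=snap('scene'); pair(t,s,(.645,.22,.06),(.66,.22,.09),50,'g4.png')
S=env.get_state(); print(S['tcp_pos'],S['orientation'],S['finger_gap']); print(blobs(t),blobs(s))
print(proj(t,(.645,.22,.06)),proj(s,(.66,.22,.09)))
E
```

```text
[0.67503727 0.23360414 0.15256492] [-5.26105968e-04  4.47011470e-02  9.99000252e-01 -1.65172916e-04] 0.03031414655841163
[([97, 210, 12, 19, 52], [102.1, 219.1]), ([487, 211, 11, 8, 76], [492.1, 214.3]), ([191, 291, 12, 8, 67], [196.6, 294.9]), ([94, 359, 11, 10, 83], [98.9, 363.3])] [([209, 157, 19, 31, 313], [218.4, 170.8]), ([265, 165, 10, 27, 114], [270.0, 181.1]), ([249, 180, 11, 21, 158], [253.6, 188.9]), ([333, 255, 19, 18, 273], [341.9, 263.1]), ([273, 341, 9, 11, 83], [276.9, 345.8])]
(np.float64(284.0697019765719), np.float64(227.8381862667613)) (np.float64(266.43085624640185), np.float64(227.85125205927253))
```

View pics/g4.png

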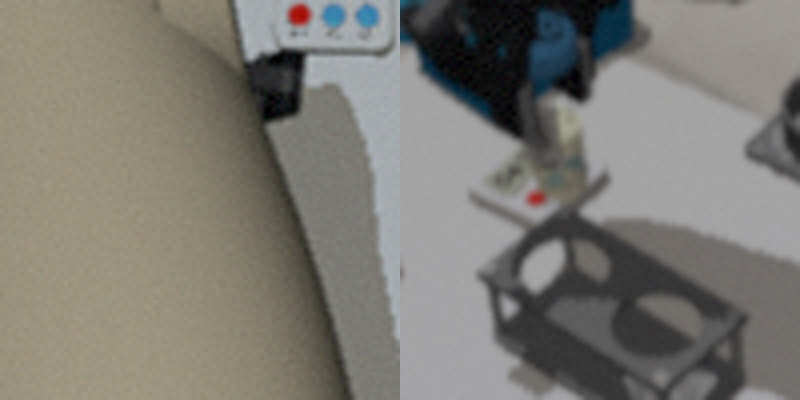

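The tube hangs over the far hole, with its foot at about (258.5,225) in the scene view. I'll compare that with the projection.

Run:
```python
from h import *
s=env.read_camera('scene')
C=lambda x,y:(216+(x-400)/4,177+y/4)
for n,p in (('foot exp',(.675,.2337,.0916)),('H1',(.6764,.2341,.052)),('H2',(.6126,.2399,.052)),('cap',(.675,.2337,.2))):
    u,v=proj(s,p); print(n,(u-216)*4+400,(v-177)*4)
print(onz(s,*C(565,262),.052),onz(s,*C(660,325),.052))
```

```text
foot exp 560.8189907449878 206.12619991837857
H1 565.9691603427134 260.6327494134382
H2 659.841123364535 316.94669461032595
cap 537.1699020299976 38.91401945176597
[0.67621854 0.23513639 0.052     ] [0.60933113 0.24423786 0.052     ]
```

Call:
carry_out(series=[{"delta_rot": [0, 0, 0], "travel": [0.04, 0.02, -0.6], "fingers": 1}, {"delta_rot": [0, 0, 0], "travel": [0, 0, -0.6], "fingers": 1}, {"delta_rot": [0, 0, 0], "travel": [0, 0, -0.5], "fingers": 1}, {"delta_rot": [0, 0, 0], "travel": [0, 0, -0.5], "fingers": 1}, {"delta_rot": [0, 0, 0], "travel": [0, 0, 0], "fingers": 1}])

```text
clock: 15.32
tcp_pos: [0.6757, 0.2346, 0.0959]
orientation: [-0.001, 0.044, 0.999, -0.0]
wrist_force: [0.4, -0.3, 0.5]
finger_gap: 0.0296
grip_force: 43.4
```

Call:
carry_out(series=[{"delta_rot": [0, 0, 0], "travel": [0, 0, -0.5], "fingers": 1}, {"delta_rot": [0, 0, 0], "travel": [0, 0, -0.3], "fingers": 1}, {"delta_rot": [0, 0, 0], "travel": [0, 0, -0.2], "fingers": 1}, {"delta_rot": [0, 0, 0], "travel": [0, 0, 0], "fingers": 1}])

```text
clock: 15.82
tcp_pos: [0.6764, 0.2348, 0.0723]
orientation: [-0.0, 0.044, 0.999, -0.0]
wrist_force: [-0.1, 0.5, 0.3]
finger_gap: 0.0298
grip_force: 43.6
```

Call:
carry_out(series=[{"delta_rot": [0, 0, 0], "travel": [0, 0, -0.1], "fingers": 1}, {"delta_rot": [0, 0, 0], "travel": [0, 0, -0.08], "fingers": 1}, {"delta_rot": [0, 0, 0], "travel": [0, 0, -0.06], "fingers": 1}, {"delta_rot": [0, 0, 0], "travel": [0, 0, 0], "fingers": 1}])

```text
clock: 16.32
tcp_pos: [0.6775, 0.2349, 0.0684]
orientation: [0.001, 0.044, 0.999, 0.0]
wrist_force: [-1.0, -0.5, 4.9]
finger_gap: 0.0299
grip_force: 43.2
```

Call:
carry_out(series=[{"delta_rot": [0, 0, 0], "travel": [0, 0, 0], "fingers": 0.2}, {"delta_rot": [0, 0, 0], "travel": [0, 0, 0], "fingers": -0.2}, {"delta_rot": [0, 0, 0], "travel": [0, 0, 0], "fingers": -0.6}, {"delta_rot": [0, 0, 0], "travel": [0, 0, 0], "fingers": -1}, {"delta_rot": [0, 0, 0], "travel": [0, 0, 0.5], "fingers": -1}])

```text
clock: 16.95
tcp_pos: [0.6757, 0.2346, 0.0783]
orientation: [-0.001, 0.044, 0.999, -0.0]
wrist_force: [-0.7, 0.2, 0.5]
finger_gap: 0.0855
grip_force: 0.0
```

Call:
carry_out(series=[{"delta_rot": [0, 0, 0], "travel": [0, 0, 1], "fingers": -1}, {"delta_rot": [0, 0, 0], "travel": [0, 0, 1], "fingers": -1}, {"delta_rot": [0, 0, 0], "travel": [0, 0, 1], "fingers": -1}, {"delta_rot": [0, 0, 0], "travel": [-1, 0, 0.4], "fingers": -1}, {"delta_rot": [0, 0, 0], "travel": [-1, 0, 0], "fingers": -1}])

```text
clock: 17.58
tcp_pos: [0.6274, 0.235, 0.1668]
orientation: [0.002, 0.045, 0.999, 0.001]
wrist_force: [-0.4, 0.5, 0.5]
finger_gap: 0.0855
grip_force: 0.0
```

Call:
carry_out(series=[{"delta_rot": [0, 0, 0], "travel": [-1, 0, 0], "fingers": -1}, {"delta_rot": [0, 0, 0], "travel": [-1, 0, 0], "fingers": -1}, {"delta_rot": [0, 0, 0], "travel": [-1, 0, 0], "fingers": -1}, {"delta_rot": [0, 0, 0], "travel": [-1, -0.05, 0], "fingers": -1}, {"delta_rot": [0, 0, 0], "travel": [-1, 0, 0], "fingers": -1}])

```text
clock: 18.2
tcp_pos: [0.5012, 0.2336, 0.1655]
orientation: [0.001, 0.044, 0.999, 0.0]
wrist_force: [0.3, 0.2, 0.4]
finger_gap: 0.0856
grip_force: 0.0
```

Call:
carry_out(series=[{"delta_rot": [0, 0, 0], "travel": [-1, 0, 0], "fingers": -1}, {"delta_rot": [0, 0, 0], "travel": [0, 0, 0], "fingers": -1}])

```text
clock: 18.45
tcp_pos: [0.4755, 0.2338, 0.1655]
orientation: [0.0, 0.044, 0.999, 0.0]
wrist_force: [0.3, -0.0, 0.4]
finger_gap: 0.0855
grip_force: 0.0
```

Run:
```python
from h import *
t=snap('top'); s=snap('scene'); pair(t,s,(.64,.22,.1),(.6,.235,.09),60,'g5.png',70)
S=env.get_state(); print(S['tcp_pos'],S['orientation'],S['joint_pos'])
for b in blobs(t): print(b,onz(t,*b[1],.119)[:2])
```

```text
[0.47769552 0.23386615 0.16537926] [1.17232876e-03 4.42932300e-02 9.99017812e-01 3.82799844e-04] [ 3.04331089e-01  2.57374358e-01 -1.93873017e-01  1.11708381e+00
 -8.14390502e-05  3.92946508e-01]
([264, 197, 20, 19, 288], [273.3, 205.8]) [0.67750214 0.23664703]
([487, 211, 11, 8, 76], [492.1, 214.3]) [ 0.67051937 -0.16210365]
([94, 359, 11, 10, 82], [98.9, 363.3]) [0.39023913 0.53509168]
```

View pics/g5.png

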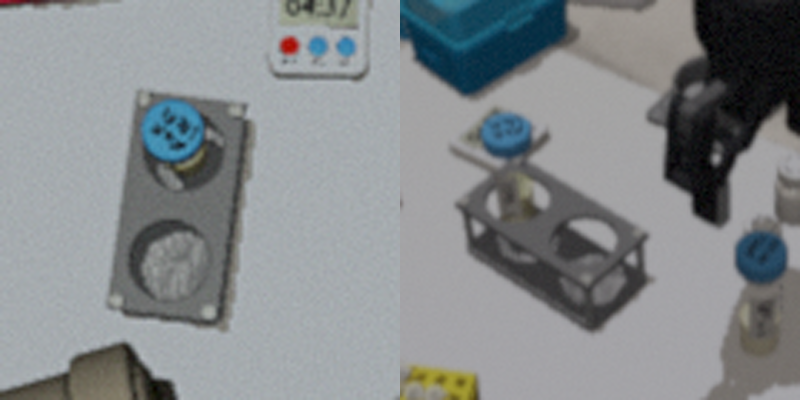

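Tube50_b stands in the far hole. Next is tube50_a.

Call:
carry_out(series=[{"delta_rot": [0, 0, 0], "travel": [-0.04, -0.02, -1], "fingers": -1}, {"delta_rot": [0, 0, 0], "travel": [0, 0, -1], "fingers": -1}, {"delta_rot": [0, 0, 0], "travel": [0, 0, -1], "fingers": -1}, {"delta_rot": [0, 0, 0], "travel": [0, 0, -1], "fingers": -0.5}, {"delta_rot": [0, 0, 0], "travel": [0, 0, -0.18], "fingers": 0}])

```text
clock: 19.18
tcp_pos: [0.4756, 0.2327, 0.0583]
orientation: [-0.001, 0.045, 0.999, -0.0]
wrist_force: [-0.6, 0.5, 0.4]
finger_gap: 0.0519
grip_force: 0.0
```

Call:
carry_out(series=[{"delta_rot": [0, 0, 0], "travel": [0, 0, 0], "fingers": 0.2}, {"delta_rot": [0, 0, 0], "travel": [0, 0, 0], "fingers": 0.4}, {"delta_rot": [0, 0, 0], "travel": [0, 0, 0], "fingers": 1}, {"delta_rot": [0, 0, 0], "travel": [0, 0, 0], "fingers": 1}, {"delta_rot": [0, 0, 0], "travel": [0, 0, 0], "fingers": 1}])

```text
clock: 19.8
tcp_pos: [0.4764, 0.2334, 0.0607]
orientation: [0.001, 0.044, 0.999, 0.0]
wrist_force: [-0.0, -0.3, 5.5]
finger_gap: 0.0307
grip_force: 27.6
```

Call:
carry_out(series=[{"delta_rot": [0, 0, 0], "travel": [0, 0, 0.4], "fingers": 1}, {"delta_rot": [0, 0, 0], "travel": [0, 0, 0.9], "fingers": 1}, {"delta_rot": [0, 0, 0], "travel": [0, 0, 1], "fingers": 1}, {"delta_rot": [0, 0, 0], "travel": [0, 0, 0.9], "fingers": 1}, {"delta_rot": [0, 0, 0], "travel": [0, 0, 0], "fingers": 1}])

```text
clock: 20.42
tcp_pos: [0.4769, 0.2335, 0.1417]
orientation: [0.002, 0.044, 0.999, 0.001]
wrist_force: [0.2, 0.4, -0.6]
finger_gap: 0.0298
grip_force: 27.8
```

Call:
carry_out(series=[{"delta_rot": [0, 0, 0], "travel": [0.78, 0.04, 0], "fingers": 1}, {"delta_rot": [0, 0, 0], "travel": [0.78, 0.04, 0], "fingers": 1}, {"delta_rot": [0, 0, 0], "travel": [0.78, 0.04, 0], "fingers": 1}, {"delta_rot": [0, 0, 0], "travel": [0.78, 0.04, 0], "fingers": 1}, {"delta_rot": [0, 0, 0], "travel": [0.78, 0.04, 0], "fingers": 1}])

```text
clock: 21.05
tcp_pos: [0.5729, 0.2379, 0.1382]
orientation: [-0.001, 0.044, 0.999, -0.0]
wrist_force: [0.4, -0.1, -0.2]
finger_gap: 0.03
grip_force: 27.8
```

Call:
carry_out(series=[{"delta_rot": [0, 0, 0], "travel": [0.78, 0.04, 0], "fingers": 1}, {"delta_rot": [0, 0, 0], "travel": [0.75, 0.04, 0], "fingers": 1}, {"delta_rot": [0, 0, 0], "travel": [0, 0, 0], "fingers": 1}, {"delta_rot": [0, 0, 0], "travel": [0, 0, 0], "fingers": 1}])

```text
clock: 21.55
tcp_pos: [0.6103, 0.2399, 0.1387]
orientation: [-0.001, 0.044, 0.999, -0.0]
wrist_force: [-0.6, -0.7, -0.4]
finger_gap: 0.0298
grip_force: 27.8
```

Run:
```python
from h import *
s=snap('scene'); S=env.get_state(); print(S['tcp_pos'])
u,v=map(int,proj(s,(.63,.235,.08))); cv2.imwrite('pics/g6.png',cv2.resize(s['color'][v-50:v+50,u-50:u+50,::-1],(500,500),interpolation=cv2.INTER_CUBIC))
p=S['tcp_pos']
for q in ((p[0],p[1],p[2]-.061),(.6126,.2399,.052)): a,b=proj(s,q); print((a-u+50)*5,(b-v+50)*5)
```

```text
[0.61026111 0.23999139 0.13907653]
285.01883240063677 283.73555685636927
284.8014042056687 326.18336826290744
```

View pics/g6.png

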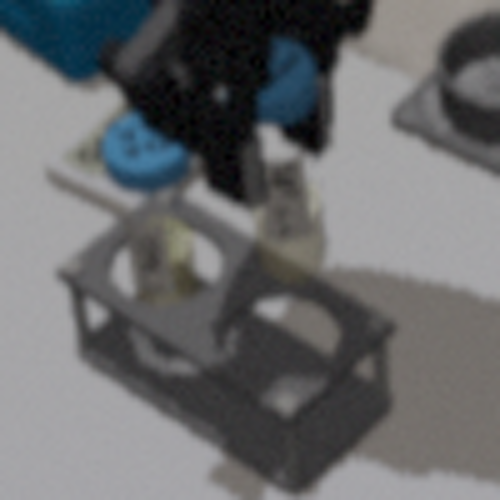

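Call:
carry_out(series=[{"delta_rot": [0, 0, 0], "travel": [0.02, 0.02, -0.5], "fingers": 1}, {"delta_rot": [0, 0, 0], "travel": [0, 0, -0.6], "fingers": 1}, {"delta_rot": [0, 0, 0], "travel": [0, 0, -0.5], "fingers": 1}, {"delta_rot": [0, 0, 0], "travel": [0, 0, -0.3], "fingers": 1}, {"delta_rot": [0, 0, 0], "travel": [0, 0, 0], "fingers": 1}])

```text
clock: 22.22
tcp_pos: [0.6113, 0.2404, 0.0913]
orientation: [-0.001, 0.044, 0.999, -0.0]
wrist_force: [-0.2, -0.3, 0.2]
finger_gap: 0.0301
grip_force: 27.8
```

Call:
carry_out(series=[{"delta_rot": [0, 0, 0], "travel": [0, 0, -0.4], "fingers": 1}, {"delta_rot": [0, 0, 0], "travel": [0, 0, -0.2], "fingers": 1}, {"delta_rot": [0, 0, 0], "travel": [0, 0, -0.1], "fingers": 1}, {"delta_rot": [0, 0, 0], "travel": [0, 0, 0], "fingers": 1}])

```text
clock: 22.72
tcp_pos: [0.6118, 0.2406, 0.0746]
orientation: [-0.0, 0.044, 0.999, -0.0]
wrist_force: [0.3, -0.6, -0.8]
finger_gap: 0.0302
grip_force: 27.8
```

Call:
carry_out(series=[{"delta_rot": [0, 0, 0], "travel": [0, 0, -0.12], "fingers": 1}, {"delta_rot": [0, 0, 0], "travel": [0, 0, -0.1], "fingers": 1}, {"delta_rot": [0, 0, 0], "travel": [0, 0, -0.08], "fingers": 1}, {"delta_rot": [0, 0, 0], "travel": [0, 0, 0], "fingers": 1}])

```text
clock: 23.22
tcp_pos: [0.6119, 0.2406, 0.0672]
orientation: [-0.0, 0.044, 0.999, 0.0]
wrist_force: [0.4, -0.1, -1.4]
finger_gap: 0.0301
grip_force: 27.8
```

Call:
carry_out(series=[{"delta_rot": [0, 0, 0], "travel": [0, 0, -0.06], "fingers": 1}, {"delta_rot": [0, 0, 0], "travel": [0, 0, 0], "fingers": 1}])

```text
clock: 23.48
tcp_pos: [0.6126, 0.2407, 0.0669]
orientation: [0.001, 0.044, 0.999, 0.0]
wrist_force: [-1.0, -0.5, 4.8]
finger_gap: 0.0301
grip_force: 27.7
```

Call:
carry_out(series=[{"delta_rot": [0, 0, 0], "travel": [0, 0, 0], "fingers": 0.2}, {"delta_rot": [0, 0, 0], "travel": [0, 0, 0], "fingers": -0.2}, {"delta_rot": [0, 0, 0], "travel": [0, 0, 0], "fingers": -0.6}, {"delta_rot": [0, 0, 0], "travel": [0, 0, 0], "fingers": -1}, {"delta_rot": [0, 0, 0], "travel": [0, 0, 0.5], "fingers": -1}])

```text
clock: 24.1
tcp_pos: [0.611, 0.2403, 0.0775]
orientation: [-0.001, 0.044, 0.999, -0.0]
wrist_force: [0.3, 0.4, -0.6]
finger_gap: 0.0856
grip_force: 0.0
```

Call:
carry_out(series=[{"delta_rot": [0, 0, 0], "travel": [0, 0, 1], "fingers": -1}, {"delta_rot": [0, 0, 0], "travel": [0, 0, 1], "fingers": -1}, {"delta_rot": [0, 0, 0], "travel": [0, 0, 1], "fingers": -1}, {"delta_rot": [0, 0, 0], "travel": [-0.8, -0.72, 0.4], "fingers": -1}, {"delta_rot": [0, 0, 0], "travel": [-0.8, -0.72, 0], "fingers": -1}])

```text
clock: 24.72
tcp_pos: [0.5727, 0.2046, 0.1656]
orientation: [0.002, 0.044, 0.999, 0.0]
wrist_force: [-0.2, 0.3, -0.9]
finger_gap: 0.0852
grip_force: 0.0
```

Call:
carry_out(series=[{"delta_rot": [0, 0, 0], "travel": [-0.8, -0.72, 0], "fingers": -1}, {"delta_rot": [0, 0, 0], "travel": [-0.8, -0.72, 0], "fingers": -1}, {"delta_rot": [0, 0, 0], "travel": [-0.8, -0.72, 0], "fingers": -1}, {"delta_rot": [0, 0, 0], "travel": [-0.8, -0.72, 0], "fingers": -1}, {"delta_rot": [0, 0, 0], "travel": [-0.8, -0.72, 0], "fingers": -1}])

```text
clock: 25.35
tcp_pos: [0.4716, 0.1141, 0.1644]
orientation: [0.001, 0.044, 0.999, 0.0]
wrist_force: [0.1, -0.2, -0.1]
finger_gap: 0.0854
grip_force: 0.0
```

Call:
carry_out(series=[{"delta_rot": [0, 0, 0], "travel": [-0.8, -0.72, 0], "fingers": -1}, {"delta_rot": [0, 0, 0], "travel": [0, 0, 0], "fingers": -1}, {"delta_rot": [0, 0, 0], "travel": [0, 0, 0], "fingers": -1}])

```text
clock: 25.72
tcp_pos: [0.4531, 0.0968, 0.1642]
orientation: [0.001, 0.044, 0.999, 0.0]
wrist_force: [-0.1, -0.4, -0.3]
finger_gap: 0.0854
grip_force: 0.0
```

Run:
```python
from h import *
t=snap('top'); s=snap('scene'); pair(t,s,(.6,.18,.06),(.55,.16,.06),70,'g7.png',75)
S=env.get_state(); print(S['tcp_pos'],S['orientation'])
for b in blobs(t): print(b,onz(t,*b[1],.119)[:2])
```

```text
[0.45296689 0.09704203 0.1637293 ] [6.16317057e-04 4.41498208e-02 9.99024715e-01 1.80713914e-04]
([264, 197, 20, 19, 288], [273.3, 205.7]) [0.67768591 0.23665249]
([97, 210, 11, 18, 47], [102.1, 219.3]) [0.64610719 0.54471431]
([487, 211, 11, 8, 76], [492.1, 214.3]) [ 0.67051937 -0.16210365]
([260, 234, 20, 20, 296], [269.7, 243.9]) [0.60781969 0.24106992]
([191, 291, 12, 8, 67], [196.6, 294.9]) [0.51358237 0.3686667 ]
([94, 359, 11, 10, 83], [98.9, 363.3]) [0.39023913 0.53509168]
```

View pics/g7.png

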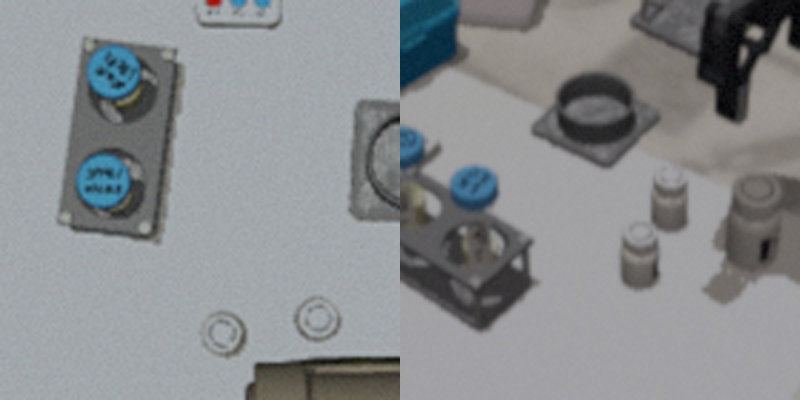

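Both big tubes stand in the rack. Next is the jar.

Call:
carry_out(series=[{"delta_rot": [0, 0, 0], "travel": [0, 0.02, -1], "fingers": -1}, {"delta_rot": [0, 0, 0], "travel": [0, 0, -1], "fingers": -1}, {"delta_rot": [0, 0, 0], "travel": [0, 0, -1], "fingers": -1}, {"delta_rot": [0, 0, 0], "travel": [0, 0, -1], "fingers": -1}, {"delta_rot": [0, 0, 0], "travel": [0, 0, -0.8], "fingers": -1}])

```text
clock: 26.45
tcp_pos: [0.4523, 0.0976, 0.0422]
orientation: [-0.0, 0.044, 0.999, 0.0]
wrist_force: [0.5, -0.1, -0.7]
finger_gap: 0.0854
grip_force: 0.0
```

Call:
carry_out(series=[{"delta_rot": [0, 0, 0], "travel": [0, 0, -0.48], "fingers": -0.6}, {"delta_rot": [0, 0, 0], "travel": [0, 0, 0], "fingers": -0.2}, {"delta_rot": [0, 0, 0], "travel": [0, 0, 0], "fingers": 0.1}, {"delta_rot": [0, 0, 0], "travel": [0, 0, 0], "fingers": 1}, {"delta_rot": [0, 0, 0], "travel": [0, 0, 0], "fingers": 1}])

```text
clock: 27.08
tcp_pos: [0.4524, 0.0971, 0.0318]
orientation: [0.001, 0.044, 0.999, 0.0]
wrist_force: [-0.2, 0.2, 1.7]
finger_gap: 0.0398
grip_force: 40.3
```

Call:
carry_out(series=[{"delta_rot": [0, 0, 0], "travel": [0, 0, 0], "fingers": 1}, {"delta_rot": [0, 0, 0], "travel": [0, 0, 0], "fingers": 1}])

```text
clock: 27.32
tcp_pos: [0.4524, 0.0971, 0.0318]
orientation: [0.001, 0.044, 0.999, 0.0]
wrist_force: [-0.7, -0.2, 4.8]
finger_gap: 0.0399
grip_force: 40.4
```

Call:
carry_out(series=[{"delta_rot": [0, 0, 0], "travel": [0, 0, 0.4], "fingers": 1}, {"delta_rot": [0, 0, 0], "travel": [0, 0, 0.9], "fingers": 1}, {"delta_rot": [0, 0, 0], "travel": [0, 0, 1], "fingers": 1}, {"delta_rot": [0, 0, 0], "travel": [0, 0, 0.8], "fingers": 1}, {"delta_rot": [0, 0, 0], "travel": [0.81, -0.27, 0], "fingers": 1}])

```text
clock: 27.95
tcp_pos: [0.4723, 0.0907, 0.1109]
orientation: [0.001, 0.044, 0.999, 0.0]
wrist_force: [-0.0, 0.0, -0.5]
finger_gap: 0.0399
grip_force: 40.3
```

Call:
carry_out(series=[{"delta_rot": [0, 0, 0], "travel": [0.81, -0.27, 0], "fingers": 1}, {"delta_rot": [0, 0, 0], "travel": [0.81, -0.27, 0], "fingers": 1}, {"delta_rot": [0, 0, 0], "travel": [0.81, -0.27, 0], "fingers": 1}, {"delta_rot": [0, 0, 0], "travel": [0.81, -0.27, 0], "fingers": 1}, {"delta_rot": [0, 0, 0], "travel": [0.81, -0.27, 0], "fingers": 1}])

```text
clock: 28.58
tcp_pos: [0.5738, 0.0564, 0.1091]
orientation: [-0.0, 0.044, 0.999, 0.0]
wrist_force: [0.9, -0.1, -0.4]
finger_gap: 0.0398
grip_force: 40.3
```

Call:
carry_out(series=[{"delta_rot": [0, 0, 0], "travel": [0.81, -0.27, 0], "fingers": 1}, {"delta_rot": [0, 0, 0], "travel": [0.81, -0.27, 0], "fingers": 1}, {"delta_rot": [0, 0, 0], "travel": [0.81, -0.27, 0], "fingers": 1}, {"delta_rot": [0, 0, 0], "travel": [0, 0, 0], "fingers": 1}, {"delta_rot": [0, 0, 0], "travel": [0, 0, 0], "fingers": 1}])

```text
clock: 29.2
tcp_pos: [0.6333, 0.0366, 0.1086]
orientation: [-0.001, 0.044, 0.999, 0.0]
wrist_force: [-0.4, 0.4, -0.6]
finger_gap: 0.0399
grip_force: 40.3
```

Run:
```python
from h import *
t=snap('top'); s=snap('scene'); S=env.get_state(); p=S['tcp_pos'];print(p,S['finger_gap'],S['wrist_force'])
pair(t,s,(.635,.04,.05),(.635,.04,.05),45,'g8.png')
u,v=map(int,proj(s,(.635,.04,.05)))
for q in ((p[0],p[1],p[2]-.032),(.635,.037,.032),(.635,.037,.006)): a,b=proj(s,q); print((a-u+45)*400/90+400,(b-v+45)*400/90)
u,v=map(int,proj(t,(.635,.04,.05)))
for q in ((p[0],p[1],p[2]-.032),(.635,.037,.032)): a,b=proj(t,q); print('top',(a-u+45)*400/90,(b-v+45)*400/90)
```

```text
[0.63321941 0.03671403 0.10886471] 0.0399585799786813 [ 0.62069899 -0.22075245  0.04460257]
608.8482716688017 157.78647392369874
606.0044446353304 224.38527116458835
606.2732183598928 261.8755211585367
top 216.37626857249012 199.87815336536312
top 205.88059293442154 207.48810435095365
```

View pics/g8.png

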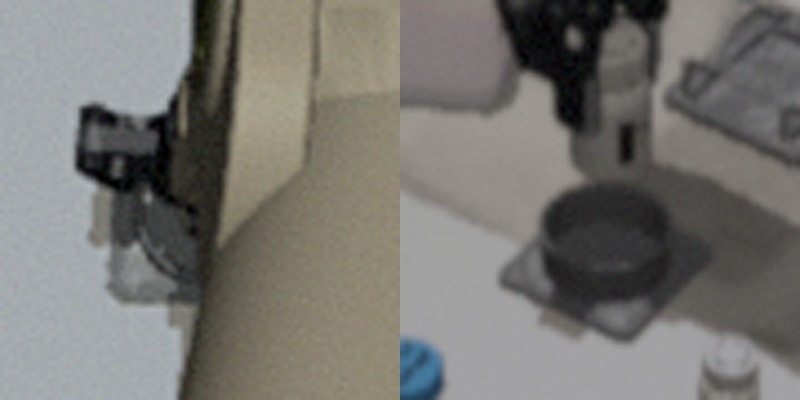

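The jar hangs right over the collar, with the projections matching at (609,158) and (606,224). I'll lower it.

Call:
carry_out(series=[{"delta_rot": [0, 0, 0], "travel": [0.03, 0.01, -0.6], "fingers": 1}, {"delta_rot": [0, 0, 0], "travel": [0, 0, -0.7], "fingers": 1}, {"delta_rot": [0, 0, 0], "travel": [0, 0, -0.6], "fingers": 1}, {"delta_rot": [0, 0, 0], "travel": [0, 0, -0.4], "fingers": 1}, {"delta_rot": [0, 0, 0], "travel": [0, 0, 0], "fingers": 1}])

```text
clock: 29.92
tcp_pos: [0.634, 0.0367, 0.0499]
orientation: [-0.001, 0.044, 0.999, 0.0]
wrist_force: [-0.1, -0.6, -0.6]
finger_gap: 0.04
grip_force: 40.3
```

Call:
carry_out(series=[{"delta_rot": [0, 0, 0], "travel": [0, 0, -0.2], "fingers": 1}, {"delta_rot": [0, 0, 0], "travel": [0, 0, -0.15], "fingers": 1}, {"delta_rot": [0, 0, 0], "travel": [0, 0, -0.1], "fingers": 1}, {"delta_rot": [0, 0, 0], "travel": [0, 0, 0], "fingers": 1}])

```text
clock: 30.42
tcp_pos: [0.6349, 0.0366, 0.04]
orientation: [-0.0, 0.044, 0.999, 0.0]
wrist_force: [-0.6, 0.6, 0.2]
finger_gap: 0.0397
grip_force: 40.3
```

Call:
carry_out(series=[{"delta_rot": [0, 0, 0], "travel": [0, 0, -0.06], "fingers": 1}, {"delta_rot": [0, 0, 0], "travel": [0, 0, -0.06], "fingers": 1}, {"delta_rot": [0, 0, 0], "travel": [0, 0, 0], "fingers": 1}])

```text
clock: 30.8
tcp_pos: [0.6352, 0.0366, 0.0379]
orientation: [0.0, 0.044, 0.999, 0.0]
wrist_force: [-2.0, 0.4, 3.9]
finger_gap: 0.0397
grip_force: 40.8
```

Call:
carry_out(series=[{"delta_rot": [0, 0, 0], "travel": [0, 0, 0], "fingers": 0}, {"delta_rot": [0, 0, 0], "travel": [0, 0, 0], "fingers": -0.3}, {"delta_rot": [0, 0, 0], "travel": [0, 0, 0], "fingers": -0.6}, {"delta_rot": [0, 0, 0], "travel": [0, 0, 0.4], "fingers": -0.8}, {"delta_rot": [0, 0, 0], "travel": [0, 0, 1], "fingers": -0.8}])

```text
clock: 31.42
tcp_pos: [0.6339, 0.0367, 0.0716]
orientation: [-0.001, 0.044, 0.999, 0.0]
wrist_force: [0.0, -1.0, 0.4]
finger_gap: 0.0773
grip_force: 0.0
```

Call:
carry_out(series=[{"delta_rot": [0, 0, 0], "travel": [0, 0, 1], "fingers": -0.8}, {"delta_rot": [0, 0, 0], "travel": [0, 0, 1], "fingers": -0.8}, {"delta_rot": [0, 0, 0], "travel": [0, 0, 1], "fingers": -0.8}, {"delta_rot": [0, 0, 0.24], "travel": [-0.49, 0.97, 0.9], "fingers": -1}, {"delta_rot": [0, 0, 0.24], "travel": [-0.49, 0.97, 0], "fingers": -1}])

```text
clock: 32.05
tcp_pos: [0.6119, 0.0853, 0.1728]
orientation: [0.003, 0.02, 1.0, 0.0]
wrist_force: [0.3, -0.0, 0.2]
finger_gap: 0.0857
grip_force: 0.0
```

Call:
carry_out(series=[{"delta_rot": [0, 0, 0.24], "travel": [-0.49, 0.97, 0], "fingers": -1}, {"delta_rot": [0, 0, 0.24], "travel": [-0.49, 0.97, 0], "fingers": -1}, {"delta_rot": [0, 0, 0.24], "travel": [-0.49, 0.97, 0], "fingers": -1}, {"delta_rot": [0, 0, 0.24], "travel": [-0.49, 0.97, 0], "fingers": -1}, {"delta_rot": [0, 0, 0.24], "travel": [-0.49, 0.97, 0], "fingers": -1}])

```text
clock: 32.67
tcp_pos: [0.5489, 0.2072, 0.1704]
orientation: [0.0, -0.04, 0.999, 0.0]
wrist_force: [-0.7, 0.0, 0.1]
finger_gap: 0.0855
grip_force: 0.0
```

Call:
carry_out(series=[{"delta_rot": [0, 0, 0.24], "travel": [-0.49, 0.97, 0], "fingers": -1}, {"delta_rot": [0, 0, 0.24], "travel": [-0.49, 0.97, 0], "fingers": -1}, {"delta_rot": [0, 0, 0.24], "travel": [-0.49, 0.97, 0], "fingers": -1}, {"delta_rot": [0, 0, 0.24], "travel": [-0.49, 0.97, 0], "fingers": -1}, {"delta_rot": [0, 0, 0.24], "travel": [-0.49, 0.97, 0], "fingers": -1}])

```text
clock: 33.3
tcp_pos: [0.4877, 0.3285, 0.1704]
orientation: [0.0, -0.1, 0.995, 0.0]
wrist_force: [-0.1, 0.5, 0.6]
finger_gap: 0.0857
grip_force: 0.0
```

Call:
carry_out(series=[{"delta_rot": [0, 0, 0.24], "travel": [-0.49, 0.97, 0], "fingers": -1}, {"delta_rot": [0, 0, 0.24], "travel": [-0.49, 0.97, -0.5], "fingers": -1}, {"delta_rot": [0, 0, 0], "travel": [0, 0, -1], "fingers": -1}, {"delta_rot": [0, 0, 0], "travel": [0, 0, -1], "fingers": -1}, {"delta_rot": [0, 0, 0], "travel": [0, 0, 0], "fingers": -1}])

```text
clock: 33.92
tcp_pos: [0.462, 0.3754, 0.1058]
orientation: [-0.002, -0.123, 0.992, -0.001]
wrist_force: [0.6, -0.4, 0.1]
finger_gap: 0.0857
grip_force: 0.0
```

Run:
```python
from h import *
t=snap('top'); s=snap('scene'); S=env.get_state(); p=S['tcp_pos'];print(p,S['orientation'],S['joint_pos'])
pair(t,s,(.64,.14,.05),(.63,.12,.05),80,'g9.png',75)
for b in blobs(t): print(b[1],onz(t,*b[1],.012)[:2])
for b in blobs(s): print(b[1],onz(s,*b[1],.012)[:2])
```

```text
[0.46373794 0.37621654 0.10798668] [ 2.53167936e-04 -1.23235591e-01  9.92377396e-01  1.72346555e-04] [ 5.47148200e-01  4.16782773e-01 -1.12126656e-01  1.04128363e+00
  1.06101537e-04  3.00048876e-01]
[273.3, 205.8] [0.69496913 0.24601478]
[102.4, 218.8] [0.66144105 0.5844372 ]
[492.1, 214.3] [ 0.68728622 -0.19271715]
[269.6, 243.9] [0.61829571 0.25107942]
[196.6, 294.9] [0.51461373 0.39127156]
[234.8, 175.8] [0.89216109 0.05528853]
[252.8, 220.8] [0.75386258 0.15848719]
[276.9, 345.9] [0.51349689 0.39238955]
```

View pics/g9.png

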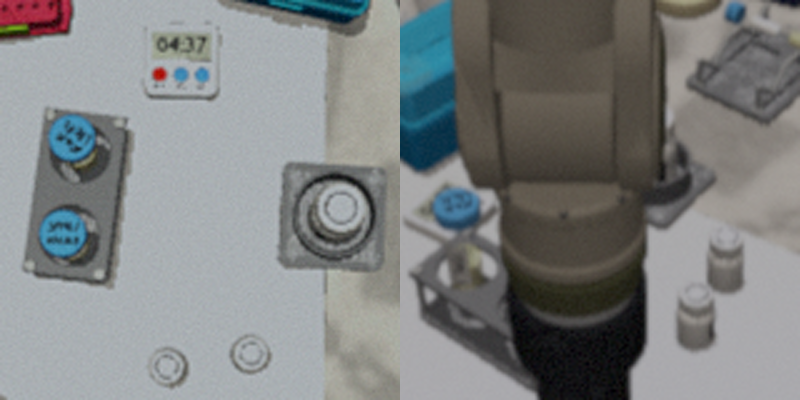

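The jar stands in the well, and the rack and timer are unmoved. Last is tube 15_a.

Call:
carry_out(series=[{"delta_rot": [0, 0, 0], "travel": [-0.03, 0.07, -1], "fingers": -1}, {"delta_rot": [0, 0, 0], "travel": [0, 0, -1], "fingers": -1}, {"delta_rot": [0, 0, 0], "travel": [0, 0, -1], "fingers": -0.3}, {"delta_rot": [0, 0, 0], "travel": [0, 0, -1], "fingers": 0}, {"delta_rot": [0, 0, 0], "travel": [0, 0, -0.1], "fingers": 0.3}], squeeze=30)

```text
clock: 34.65
tcp_pos: [0.4625, 0.3775, 0.0044]
orientation: [-0.001, -0.123, 0.992, -0.0]
wrist_force: [0.1, 1.0, -0.4]
finger_gap: 0.032
grip_force: 0.0
```

Call:
carry_out(series=[{"delta_rot": [0, 0, 0], "travel": [0, 0, 0], "fingers": 0.3}, {"delta_rot": [0, 0, 0], "travel": [0, 0, 0], "fingers": 0.3}])

```text
clock: 34.9
tcp_pos: [0.4639, 0.3786, 0.0063]
orientation: [0.001, -0.123, 0.992, 0.001]
wrist_force: [0.3, -0.6, 0.6]
finger_gap: 0.0298
grip_force: 0.0
```

Call:
carry_out(series=[{"delta_rot": [0, 0, 0], "travel": [0, 0, -0.16], "fingers": 0.3}, {"delta_rot": [0, 0, 0], "travel": [0, 0, 0], "fingers": 1}, {"delta_rot": [0, 0, 0], "travel": [0, 0, 0], "fingers": 1}, {"delta_rot": [0, 0, 0], "travel": [0, 0, 0], "fingers": 1}, {"delta_rot": [0, 0, 0], "travel": [0, 0, 0], "fingers": 1}])

```text
clock: 35.52
tcp_pos: [0.4627, 0.3779, 0.0007]
orientation: [0.0, -0.123, 0.992, 0.0]
wrist_force: [-0.8, 0.0, 1.8]
finger_gap: 0.0154
grip_force: 29.3
```

Call:
carry_out(series=[{"delta_rot": [0, 0, 0], "travel": [0, 0, 0.5], "fingers": 1}, {"delta_rot": [0, 0, 0], "travel": [0, 0, 0.9], "fingers": 1}, {"delta_rot": [0, 0, 0], "travel": [0, 0, 1], "fingers": 1}, {"delta_rot": [0, 0, 0], "travel": [0, 0, 1], "fingers": 1}, {"delta_rot": [0, 0, 0], "travel": [0, 0, 1], "fingers": 1}])

```text
clock: 36.15
tcp_pos: [0.4628, 0.3779, 0.1122]
orientation: [0.0, -0.123, 0.992, 0.0]
wrist_force: [-0.5, 0.0, 0.1]
finger_gap: 0.0151
grip_force: 29.3
```

Call:
carry_out(series=[{"delta_rot": [0, 0, 0], "travel": [0, -0.99, 1], "fingers": 1}, {"delta_rot": [0, 0, 0], "travel": [0, -0.99, 1], "fingers": 1}, {"delta_rot": [0, 0, 0], "travel": [0, -0.99, 0], "fingers": 1}, {"delta_rot": [0, 0, 0], "travel": [0, -0.99, 0], "fingers": 1}, {"delta_rot": [0, 0, 0], "travel": [0, -0.99, 0], "fingers": 1}])

```text
clock: 36.78
tcp_pos: [0.4628, 0.2534, 0.1615]
orientation: [0.001, -0.123, 0.992, 0.0]
wrist_force: [1.1, 0.3, 0.3]
finger_gap: 0.0155
grip_force: 29.3
```

Call:
carry_out(series=[{"delta_rot": [0, 0, 0], "travel": [0, -0.99, 0], "fingers": 1}, {"delta_rot": [0, 0, 0], "travel": [0, -0.99, 0], "fingers": 1}, {"delta_rot": [0, 0, 0], "travel": [0, -0.99, 0], "fingers": 1}, {"delta_rot": [0, 0, 0], "travel": [0, -0.99, 0], "fingers": 1}, {"delta_rot": [0, 0, 0], "travel": [0, -0.99, 0], "fingers": 1}])

```text
clock: 37.4
tcp_pos: [0.4628, 0.1296, 0.1614]
orientation: [0.0, -0.123, 0.992, 0.0]
wrist_force: [0.5, 0.1, 0.1]
finger_gap: 0.0156
grip_force: 29.3
```

Call:
carry_out(series=[{"delta_rot": [0, 0, -0.34], "travel": [0.69, -0.99, 0], "fingers": 1}, {"delta_rot": [0, 0, -0.34], "travel": [0.69, -0.99, 0], "fingers": 1}, {"delta_rot": [0, 0, -0.34], "travel": [0.69, -0.99, 0], "fingers": 1}, {"delta_rot": [0, 0, -0.34], "travel": [0.69, -0.99, 0], "fingers": 1}, {"delta_rot": [0, 0, -0.34], "travel": [0.69, -0.99, 0], "fingers": 1}])

```text
clock: 38.02
tcp_pos: [0.5495, 0.0057, 0.1614]
orientation: [0.0, -0.038, 0.999, -0.0]
wrist_force: [0.4, 0.2, -0.8]
finger_gap: 0.0153
grip_force: 29.3
```

Call:
carry_out(series=[{"delta_rot": [0, 0, -0.34], "travel": [0.69, -0.99, 0], "fingers": 1}, {"delta_rot": [0, 0, -0.34], "travel": [0.69, -0.99, 0], "fingers": 1}, {"delta_rot": [0, 0, -0.34], "travel": [0.69, -0.99, 0], "fingers": 1}, {"delta_rot": [0, 0, -0.34], "travel": [0.69, -0.99, 0], "fingers": 1}, {"delta_rot": [0, 0, -0.34], "travel": [0.69, -0.99, 0], "fingers": 1}])

```text
clock: 38.65
tcp_pos: [0.6357, -0.118, 0.1614]
orientation: [0.0, 0.047, 0.999, -0.0]
wrist_force: [-0.0, 0.9, -0.3]
finger_gap: 0.0155
grip_force: 29.3
```

Call:
carry_out(series=[{"delta_rot": [0, 0, 0], "travel": [0, 0, -1], "fingers": 1}, {"delta_rot": [0, 0, 0], "travel": [0, 0, -1], "fingers": 1}, {"delta_rot": [0, 0, 0], "travel": [0, 0, -1], "fingers": 1}, {"delta_rot": [0, 0, 0], "travel": [0, 0, 0], "fingers": 1}, {"delta_rot": [0, 0, 0], "travel": [0, 0, 0], "fingers": 1}])

```text
clock: 39.28
tcp_pos: [0.6358, -0.1173, 0.0869]
orientation: [0.001, 0.046, 0.999, -0.0]
wrist_force: [0.6, 0.7, -0.3]
finger_gap: 0.0153
grip_force: 29.3
```

Run:
```python
from h import *
t=snap('top'); s=snap('scene'); S=env.get_state(); p=S['tcp_pos'];print(p,S['orientation'])
pair(t,s,(.63,-.14,.06),(.63,-.14,.06),50,'g10.png')
print([int(x) for x in proj(t,(.63,-.14,.06))])
for b in blobs(t): print(b,onz(t,*b[1],p[2]+.01)[:2])
h=cv2.cvtColor(t['color'],cv2.COLOR_RGB2HSV); m=cv2.inRange(h,(18,25,100),(35,140,255))
n,l,st,ce=cv2.connectedComponentsWithStats(m)
for i in range(1,n):
    if st[i,4]>30 and 430<ce[i,0]<520 and 235<ce[i,1]<310: print('y',st[i],ce[i],onz(t,*ce[i],p[2]+.009)[:2])
```

```text
[ 0.63622836 -0.11741862  0.08736089] [ 1.29232251e-03  4.63350867e-02  9.98925072e-01 -3.01688384e-04]
[472, 239]
([264, 197, 20, 19, 287], [273.3, 205.7]) [0.68122207 0.23854708]
([462, 202, 12, 8, 60], [466.8, 204.8]) [ 0.69076455 -0.12118927]
([260, 234, 20, 20, 298], [269.6, 243.9]) [0.60993528 0.24323796]
([94, 359, 11, 10, 83], [98.9, 363.3]) [0.38794663 0.54303782]
y [460 239   8  26 106] [463.21698113 250.79245283] [ 0.6047389  -0.11442472]
y [486 248   7  23 102] [488.50980392 257.95098039] [ 0.59244024 -0.16121772]
```

View pics/g10.png

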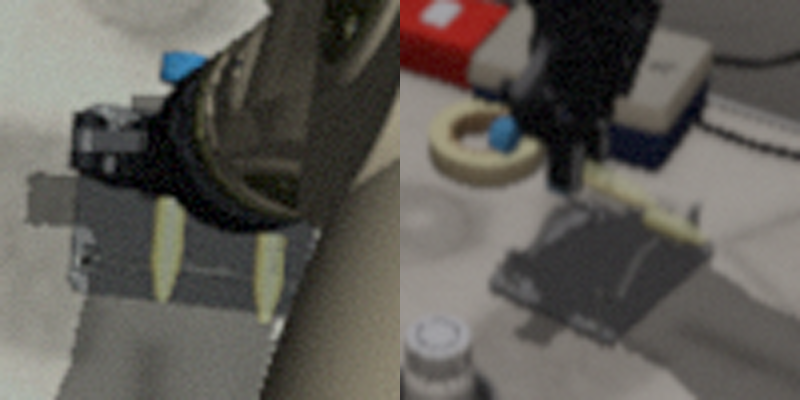

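Call:
carry_out(series=[{"delta_rot": [0, 0, 0], "travel": [0, -0.07, -0.9], "fingers": 1}, {"delta_rot": [0, 0, 0], "travel": [0, 0, -0.9], "fingers": 1}, {"delta_rot": [0, 0, 0], "travel": [0, 0, -0.4], "fingers": 1}, {"delta_rot": [0, 0, 0], "travel": [0, 0, -0.2], "fingers": 1}, {"delta_rot": [0, 0, 0], "travel": [0, 0, 0], "fingers": 1}])

```text
clock: 40.0
tcp_pos: [0.6356, -0.119, 0.0261]
orientation: [0.0, 0.046, 0.999, -0.0]
wrist_force: [0.0, 0.7, 0.1]
finger_gap: 0.0156
grip_force: 29.3
```

Call:
carry_out(series=[{"delta_rot": [0, 0, 0], "travel": [0, 0, -0.1], "fingers": 1}, {"delta_rot": [0, 0, 0], "travel": [0, 0, -0.08], "fingers": 1}, {"delta_rot": [0, 0, 0], "travel": [0, 0, 0], "fingers": 1}])

```text
clock: 40.38
tcp_pos: [0.6352, -0.1189, 0.0211]
orientation: [0.0, 0.046, 0.999, 0.0]
wrist_force: [-0.1, 0.2, 0.5]
finger_gap: 0.0153
grip_force: 29.3
```

Call:
carry_out(series=[{"delta_rot": [0, 0, 0], "travel": [0, 0, -0.05], "fingers": 1}, {"delta_rot": [0, 0, 0], "travel": [0, 0, -0.03], "fingers": 1}, {"delta_rot": [0, 0, 0], "travel": [0, 0, 0], "fingers": 1}])

```text
clock: 40.75
tcp_pos: [0.6355, -0.1189, 0.0196]
orientation: [0.0, 0.046, 0.999, -0.0]
wrist_force: [-1.0, 0.4, 4.5]
finger_gap: 0.0154
grip_force: 29.8
```

Contact. I'll release narrowly, lift and back off.

Call:
carry_out(series=[{"delta_rot": [0, 0, 0], "travel": [0, 0, 0], "fingers": 0.5}, {"delta_rot": [0, 0, 0], "travel": [0, 0, 0], "fingers": 0.3}, {"delta_rot": [0, 0, 0], "travel": [0, 0, 0], "fingers": 0.2}, {"delta_rot": [0, 0, 0], "travel": [0, 0, 0.3], "fingers": 0.2}, {"delta_rot": [0, 0, 0], "travel": [0, 0, 0.9], "fingers": 0.2}])

```text
clock: 41.38
tcp_pos: [0.6341, -0.1185, 0.0483]
orientation: [-0.001, 0.046, 0.999, 0.0]
wrist_force: [0.4, -0.4, 0.1]
finger_gap: 0.0341
grip_force: 0.0
```

Call:
carry_out(series=[{"delta_rot": [0, 0, 0], "travel": [0, 0, 1], "fingers": 0.2}, {"delta_rot": [0, 0, 0], "travel": [0, 0, 1], "fingers": 0.2}, {"delta_rot": [0, 0, 0], "travel": [0, 0, 1], "fingers": 0.2}, {"delta_rot": [0, 0, 0], "travel": [-1, 0, 1], "fingers": 0.2}, {"delta_rot": [0, 0, 0], "travel": [-1, 0, 0], "fingers": 0.2}])

```text
clock: 42.0
tcp_pos: [0.5864, -0.1194, 0.1521]
orientation: [0.002, 0.046, 0.999, -0.001]
wrist_force: [-0.7, 0.0, -0.1]
finger_gap: 0.0341
grip_force: 0.0
```

Call:
carry_out(series=[{"delta_rot": [0, 0, 0], "travel": [-1, 0, 0], "fingers": 0.2}, {"delta_rot": [0, 0, 0], "travel": [-1, 0, 0], "fingers": 0.2}, {"delta_rot": [0, 0, 0], "travel": [-1, 0, 0], "fingers": 0.2}, {"delta_rot": [0, 0, 0], "travel": [-1, -1, 0], "fingers": 0.2}, {"delta_rot": [0, 0, 0], "travel": [-1, -1, 0], "fingers": 0.2}])

```text
clock: 42.62
tcp_pos: [0.4596, -0.1693, 0.1498]
orientation: [0.001, 0.046, 0.999, -0.0]
wrist_force: [0.7, -0.8, -0.0]
finger_gap: 0.0339
grip_force: 0.0
```

Call:
carry_out(series=[{"delta_rot": [0, 0, 0], "travel": [0, -1, 0], "fingers": 0.2}, {"delta_rot": [0, 0, 0], "travel": [0, -1, 0], "fingers": 0.2}, {"delta_rot": [0, 0, 0], "travel": [0, 0, 0], "fingers": 0.2}, {"delta_rot": [0, 0, 0], "travel": [0, 0, 0], "fingers": 0.2}])

```text
clock: 43.12
tcp_pos: [0.4601, -0.2185, 0.1493]
orientation: [-0.0, 0.046, 0.999, 0.0]
wrist_force: [0.1, 1.0, 0.3]
finger_gap: 0.0337
grip_force: 0.0
```

Run:
```python
from h import *
t=snap('top'); s=snap('scene'); S=env.get_state(); print(S['tcp_pos'],S['grip_force'],S['wrist_force'])
a=cv2.resize(t['color'][185:280,245:515,::-1],(800,281),interpolation=cv2.INTER_CUBIC)
b=cv2.resize(s['color'][130:300,220:450,::-1],(433,319),interpolation=cv2.INTER_CUBIC)
cv2.imwrite('pics/fin.png',np.vstack([a,np.hstack([b,np.zeros((319,367,3),np.uint8)])]))
for z in(.119,.029): print([(b[1],onz(t,*b[1],z)[:2].round(4).tolist()) for b in blobs(t)])
```

```text
[ 0.46009807 -0.21805037  0.14917708] 0.0 [ 0.4449385  -0.35051822 -0.08711733]
[([273.3, 205.8], [0.6775, 0.2366]), ([459.9, 211.3], [0.6748, -0.1033]), ([492.1, 214.3], [0.6705, -0.1621]), ([269.7, 243.9], [0.6078, 0.2411]), ([98.9, 363.3], [0.3902, 0.5351])]
[([273.3, 205.8], [0.6922, 0.2445]), ([459.9, 211.3], [0.6892, -0.1241]), ([492.1, 214.3], [0.6846, -0.1879]), ([269.7, 243.9], [0.6166, 0.2493]), ([98.9, 363.3], [0.3807, 0.5681])]
```

View pics/fin.png

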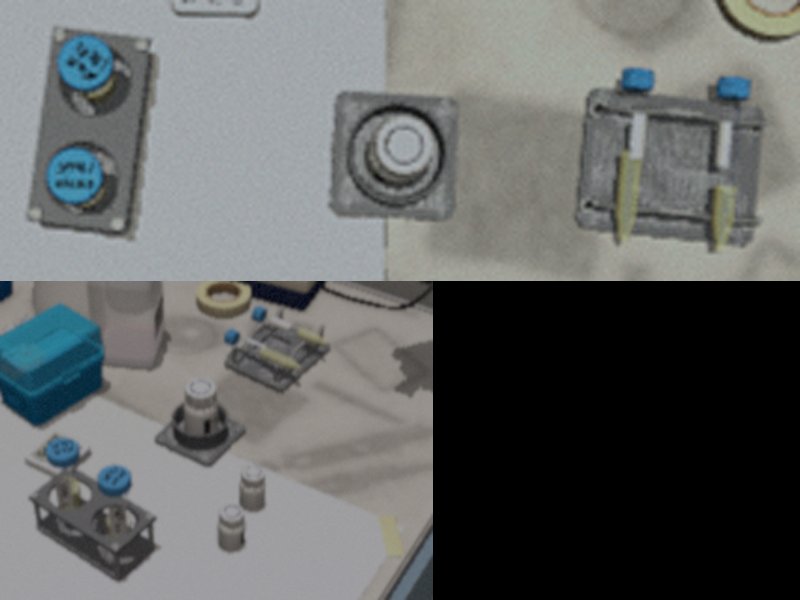

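All five containers are in their holders: both blue caps over the rack holes, the jar inside the collar, and both small tubes across the wires with their caps outside. I'll hand in.

```bash
python3 -c "
from workcell import env
print(env.hand_in())"
```

```text
the job is handed in; nothing more can be done
None
```

I handed the job in with all five containers set down in their holders, nothing dropped, and no sign that the timer or yellow rack had moved. The clock stood at about 43 of the 125 s, and the hand-in returned no verdict.

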